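# Put fresh inlay tiles under the dust cover

## Task

The stone inlay tiles on the open gluing rack are freshly glued: slide the cover of the curing tray right back, then carry every tile over with the two-pronged spatula, never touching a tile with the fingers, and lay each flat on the tray's slats, face up, side by side and wholly inside the compartment. Then slide the cover fully shut and lay the spatula back flat on its felt mat; leave the glue jar, the bowl and the brush alone.

Things in the scene. Friction and masses are not known exactly. Their poses are not given: they have to be found in the camera images.
- rack: open gluing rack, fixed, left or right of the tray, small yaw. Origin: on the table under the middle of its front edge (nearest the robot); x runs back, away from the robot, y left, z up. Base board 190 (x) x 236 (y) x 8 mm with 9 upright wooden slats along x from x=0 to 190 mm, each 6 mm wide, at y = 0, +-28, +-56, +-84, +-112 mm. No walls.
- rack_slats (a point): middle of the rack's slat tops (rack x=95, y=0), 40 mm above the table. Between the slats are channels 22 mm wide and 32 mm deep, open at front and back, for the spatula's prongs.
- tray: curing tray, fixed, small yaw. Origin: on the table under the middle of its front edge (nearest the robot); x runs back, y left, z up. Compartment: x 0 to 155, y -109 to 109 mm; base board 8 mm; 7 slats along x from x=0 to 155 mm, 6 mm wide, at y = 0, +-28, +-56, +-84 mm. Its front is open: no wall above the base board. Room for 2 x 2 tiles.
- tray_slats (a point): middle of the tray's slat tops (tray x=78, y=0), 40 mm above the table; channels as in the rack. Side walls (8 mm) rise to 62 mm and grooved cheeks above them to 74 mm, 111 mm either side of the middle; the back wall at x=155 to 163 mm rises to 62 mm; behind it a closed deck, over which the cover stands when open.
- cover (a joint): sliding cover of the tray: clear acrylic sheet 155 x 226 x 6 mm (top 69 mm above the table), running in the side grooves along the tray's x. Value in m: 0 = shut, its front edge at the tray's front edge; 0.158 = right back, compartment open. Starts shut or up to 45 mm open. About 1.5 N friction; stays where it is left.
- cover_handle (a point): middle of the top of the cover's dark wooden handle bar, which stands on the cover 12 mm behind its front edge (tray x = 12 mm + joint value): 14 mm thick along the tray's x, 70 mm long along its y, 30 mm tall, top 99 mm above the table.
- spatula: two-pronged cranked lifting spatula, loose, 110 g. Origin: underside, midway between the prongs, at the foot of the risers; x points along the prongs to their tips, z up. Two flat steel prongs, x 0 to 74 mm, 12 mm wide, 4 mm thick, centred at y = +-14 mm (the channels either side of one slat). Stands flat on its prongs, on the mat, pointing roughly left (+y) at the start.
- spatula_grip (a point): middle of the spatula's level wooden handle, where to grip it: 40 mm behind the origin and 62 mm above the prongs' underside. Handle 64 mm long (x), 18 mm wide (y), 16 mm tall. Ahead of it a steel bridge, 40 mm wide, underside 52 mm above the prongs' underside, joins two uprights that rise 12 mm wide from the prongs' rear ends.
- mat: grey felt mat, fixed, 110 (x) x 260 (y) x 3 mm, between the robot and the rack and tray. Origin: on the table under its centre; z up. The place of the spatula.
- tile1: square inlay tile of dark stone with an inlaid flower on its face, 60 x 60 x 8 mm, 80 g (varies). Origin: centre of its underside; z points out of the face. Starts face up on the rack's slats in the front row on the left, edges roughly along the rack. May be absent.
- tile2: the same kind of tile, at the start in the front row on the right of the rack. May be absent.
- tile3: the same kind of tile, at the start in the back row of the rack. May be absent.
- glue_jar: bystander: amber glass jar, 56 mm across, 75 mm tall, origin under its centre; leave alone.
- bowl: bystander: white bowl, 110 mm across, 45 mm tall, origin under its centre; leave alone.
- brush: bystander: brush lying on the table; origin at its underside; leave alone.
Things that resemble listed ones, but are neither listed nor needed, are in the scene too. Several things look just like the spatula: the one meant starts farthest to the robot's left. Leave any pink look-alike of the tile1 alone.

How it is judged:
On the way, in this order (a step that is already met when the one before it is completed fails the run):
1. the tray's cover is slid right back (value of joint cover above 0.145 m), for 0.2 s.
2. every tile lies flat, face up, on the tray's slats within the compartment, clear of the spatula (x of tile1 in the frame of tray between 0.025 and 0.132 m and y of tile1 in the frame of tray between -0.085 and 0.085 m and z of tile1 in the frame of tray between 0.035 and 0.0455 m and angle between each of tile1, tile2, tile3's own z axis and vertical below 0.08 rad and x of tile2 in the frame of tray between 0.025 and 0.132 m and y of tile2 in the frame of tray between -0.085 and 0.085 m and z of tile2 in the frame of tray between 0.035 and 0.0455 m and x of tile3 in the frame of tray between 0.025 and 0.132 m and y of tile3 in the frame of tray between -0.085 and 0.085 m and z of tile3 in the frame of tray between 0.035 and 0.0455 m and contact force between each of tile1, tile2, tile3 and spatula below 0.05 N), for 0.4 s.
3. the cover is slid fully shut (value of joint cover below 0.006 m), for 0.2 s.
At the end, for the whole second after the job is handed in: Every tile lies flat, face up (0.08 rad) on the tray's slats, centre 25 to 132 mm behind the front edge and within 85 mm of the middle line; cover shut to 6 mm; spatula flat on its mat (origin over the mat, tilt under 0.12 rad), touching no tile (all of step 2 and value of joint cover below 0.006 m and x of spatula in the frame of mat between -0.06 and 0.06 m and y of spatula in the frame of mat between -0.13 and 0.13 m and z of spatula in the frame of mat between -0.003 and 0.009 m and angle between spatula's own z axis and vertical below 0.12 rad).
It fails at once if a finger touches a tile (contact force between the fingers and tile1 above 0.3 N or contact force between the fingers and tile2 above 0.3 N or contact force between the fingers and tile3 above 0.3 N).
It fails at once if the glue jar, the bowl or the brush is moved by more than 3 cm (distance of any of glue_jar, bowl, brush from where it was at the start of the episode above 0.03 m).
Of tile1, tile2, tile3 only 2 to 3 are there at a start; the rules pass over those that are not, and their reading is None.
At some moment in a run one of tile1, tile2, tile3, spatula may be knocked a few centimetres aside while the robot is not near it.
It also fails if it takes over 210 s, if anything falls off the work surface, if the arm or the gripper's body presses on something with over 40 N, if the wrist force passes 120 N, or if a joint passes its speed limit or range.

## Robot

A 7-joint arm with a two-finger parallel gripper is mounted at the origin on the work surface. World frame = base frame: x ahead of the robot, y to its left, z up, the work surface at z = 0. Lengths are in m, angles in rad, forces in N, time in s.
With the tool pointing down it reaches from about 0.4 to 0.85 m from the base axis. Payload 10.4 kg.
Tool frame: the origin (TCP) lies at the very end of the fingers, on their centre line; the grasp point (between the pads) lies 19 mm behind it; z points along the fingers, y is the line along which they close (so a half turn about z gives the same grasp; the last joint's range is limited). The gripper opens to 85 mm and grips with 20 to 120 N. Pads are 22 mm wide; open, the fingers measure 114 mm over their backs; the gripper's body (76 mm by 85 mm) begins 54 mm behind the grasp point. The pads swing forward as they close: fully open they stand 13 mm farther back than shut.
Start: joints at [1.156, 0.332, -0.065, 1.46, 0.022, 1.35, -0.088], TCP at [0.239, -0.578, 0.206] pointing down, gripper open.
Joint ranges: [-2.6, 2.6], [-0.5, 2.12], [-1.47, 1.34], [0.16, 2.42], [-1.27, 4.41], [0.06, 2.06], [-2.6, 2.6]. Speed limits (rad/s): [2.22, 2.22, 2.79, 2.79, 3.14, 3.14, 3.14].

## Interface

Orientations are given as a unit quaternion [x, y, z, w].
In Python, from workcell import * gives the robot as it stands. The module is installed in compiled form; this text tells all that it offers.
- The arm moves only by the tool carry_out, never from a script. Its argument "motion" is a list of rows, each an object with "xyz": the shift along the tool's x, y, z in m, a list of three; "angular": the turn, a rotation vector about the tool's x, y, z in degrees, a list of three. A call has 1 to 12 rows; each row is the pose to reach, as a shift and turn from the pose commanded when the call began, along the tool's axes at that moment; what a row does not reach only later rows make up. A row lasts 1/10 s, in which the tool goes at most 50 mm and 8.59 degrees, less where a joint would pass 70% of its speed; a pose out of reach is approached as far as the arm can. A call with a gripper value outside its range is refused whole. "hand" is the opening, from 0 (shut) to 1 (fully open), set as the call begins (left out, the last holds). The fingers move at their own pace and stop on an object; "grip_force" is the grip in N (left out, the last holds). Time passes only in rows, so rows that repeat a pose let the fingers close. It gives the time, the measured TCP pose, the force, the opening and the grip force at its end, in the units of the state.
- get_obs(): the state, without advancing time (a new reading comes with each control period).
- camera(name): name is "scene" or "side" or "wrist"; returns a dict with "img" (420x560x3 uint8, red, green, blue), "fx", "fy", "cx", "cy" (pixels), "k1" (the pictures are not rectified: a ray, as slopes to the right and down, at radius r is drawn at 1 + k1 r^2 times it, then the intrinsics apply), "extrinsics" (4x4, takes a point from camera to world coordinates). Camera axes: x right, y up, looking along -z (the intrinsics and any distortion apply to the point x, -y, -z); pixel columns grow to the right and rows downward; lengths in m; the calibration is good to about 2 mm. A picture is of the moment at which its call begins. There is no depth.
- hand_in(): hands the job in; it is judged then, once.
The state is a dict: "clock": time; "joint_pos": joint angles; "joint_velocities": joint speeds; "tau": joint torques, N m; "position": TCP position; "ee_rot": TCP orientation; "ft_force": force on the tool from outside, world axes, zero at the start; "torque": the same for the moment, N m; "grip_width": opening from 0.0 (shut) to 1.0 (fully open); "grasp_force": force on a finger pad.
Only numpy, scipy, OpenCV 4.12 (cv2) and the standard library are available. Lean on these libraries where they do the work, as an engineer would, in place of code of your own. Each camera call takes 0.05 s, during which the arm holds its last target. There are 200 camera calls.

## Working session

There is one attempt and no reset: what is moved stays moved. The work goes in short steps, Python scripts to look and compute and a tool call to move; the robot and the scene stay as the last step left them, time stands still between calls to the robot, and variables do not carry over. Pictures are saved under pics/ and viewed, at most 14 in all, crops included, and the job is handed in when it is done.

Besides the shell and the picture viewer there is one more tool, called after "Request:" as name(argument=value, ...) on one line, values as JSON. carry_out: Moves the arm, as the interface text tells. Its arguments: {"type":"object","properties":{"motion":{"type":"array"},"hand":{"type":"number"},"grip_force":{"type":"number"}},"required":["motion"]}

```bash
mkdir -p pics
cat > h.py <<'E'
from workcell import *
import numpy as np, cv2
from scipy.spatial.transform import Rotation as R
def snap(n,f):
    c=camera(n); cv2.imwrite('pics/'+f,c['img'][:,:,::-1]); np.save('pics/'+f+'.npy',c,allow_pickle=True); return c
def load(f): return np.load('pics/'+f+'.npy',allow_pickle=True).item()
def und(c,u,v):
    x=(u-c['cx'])/c['fx']; y=(v-c['cy'])/c['fy']; rd=np.hypot(x,y); r=rd
    for _ in range(30): r=rd/(1+c['k1']*r*r)
    s=r/rd if rd>0 else 1
    return x*s,y*s
def ray(c,u,v):
    x,y=und(c,u,v); E=np.array(c['extrinsics']); return E[:3,3],E[:3,:3]@np.array([x,-y,-1])
def onz(c,u,v,z):
    o,d=ray(c,u,v); return o+d*(z-o[2])/d[2]
def proj(c,p):
    E=np.array(c['extrinsics']); q=E[:3,:3].T@(np.array(p)-E[:3,3]); x=q[0]/-q[2]; y=-q[1]/-q[2]; k=1+c['k1']*(x*x+y*y)
    return np.array([c['cx']+c['fx']*x*k,c['cy']+c['fy']*y*k])
def st():
    o=get_obs(); print(o['clock'],np.round(o['position'],4),np.round(R.from_quat(o['ee_rot']).as_matrix(),3).tolist(),np.round(o['ft_force'],2),o['grip_width'],o['grasp_force']); return o
def move(target,yaw_x=None,o=None):
    """target TCP world xyz; print shift in tool axes; yaw_x= world dir angle (deg) wanted for tool x (tool down)"""
    o=o or get_obs(); Rm=R.from_quat(o['ee_rot']).as_matrix()
    s=Rm.T@(np.array(target)-o['position']); print('shift',np.round(s,4))
    if yaw_x is not None:
        a=np.radians(yaw_x); T=np.array([[np.cos(a),np.sin(a),0],[np.sin(a),-np.cos(a),0],[0,0,-1]])
        print('turn',np.round(np.degrees(R.from_matrix(Rm.T@T).as_rotvec()),2))
E
python3 - <<'E'
from h import *
for n in ('scene','side','wrist'):
    c=snap(n,n+'0.png'); print(n,c['fx'],c['k1'],np.round(c['extrinsics'],3).tolist())
st()
E
```

```text
scene 506.90868725176057 -0.04928882332550523 [[0.702, -0.529, 0.476, 1.178], [0.712, 0.514, -0.479, -0.661], [0.008, 0.675, 0.737, 1.108], [0.0, 0.0, 0.0, 1.0]]
side 475.52979973997356 -0.11733133567242729 [[-0.996, 0.061, -0.066, 0.458], [-0.09, -0.698, 0.711, 0.775], [-0.002, 0.714, 0.701, 0.88], [0.0, 0.0, 0.0, 1.0]]
wrist 362.75701220682015 -0.06333403441216272 [[0.382, 0.873, 0.302, 0.315], [-0.924, 0.362, 0.123, -0.546], [-0.002, -0.326, 0.945, 0.372], [0.0, 0.0, 0.0, 1.0]]
0.15 [ 0.2385 -0.5774  0.2057] [[0.924, 0.382, -0.0], [0.382, -0.924, 0.001], [-0.0, -0.001, -1.0]] [ 0.15 -0.28 -0.94] 0.9997910335782898 0.0
```

View pics/scene0.png

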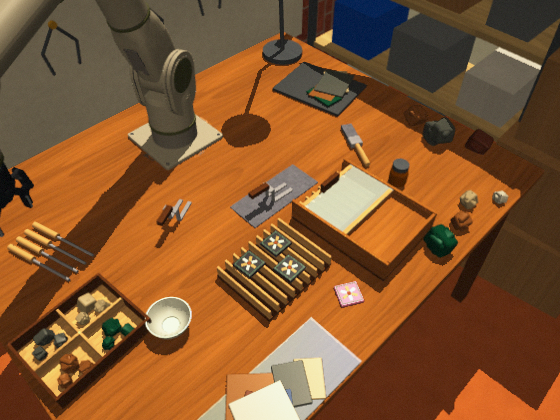

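View pics/side0.png

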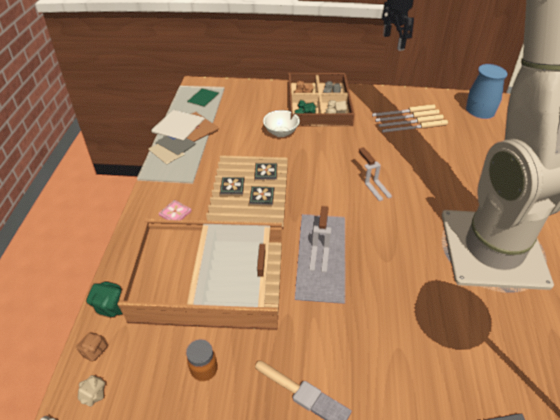

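Side view: the spatula candidates are the one on the mat (handle 323,215, prongs towards +y) and one on bare table (handle 367,157). The one on the mat is farthest left, nearest the side camera. All three tiles are on the rack at (266,171), (232,186) and (262,195), and the pink look-alike is at (175,212). I'll enlarge the crops to confirm and measure.

Run:
```python
import cv2
a=cv2.imread('pics/side0.png')[145:330,120:350]; cv2.imwrite('pics/side0c.png',cv2.resize(a,None,fx=3.2,fy=3.2,interpolation=cv2.INTER_CUBIC))
a=cv2.imread('pics/scene0.png')[150:330,210:450]; cv2.imwrite('pics/scene0c.png',cv2.resize(a,None,fx=3.2,fy=3.2,interpolation=cv2.INTER_CUBIC))
```

```text
(no output)
```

View pics/side0c.png

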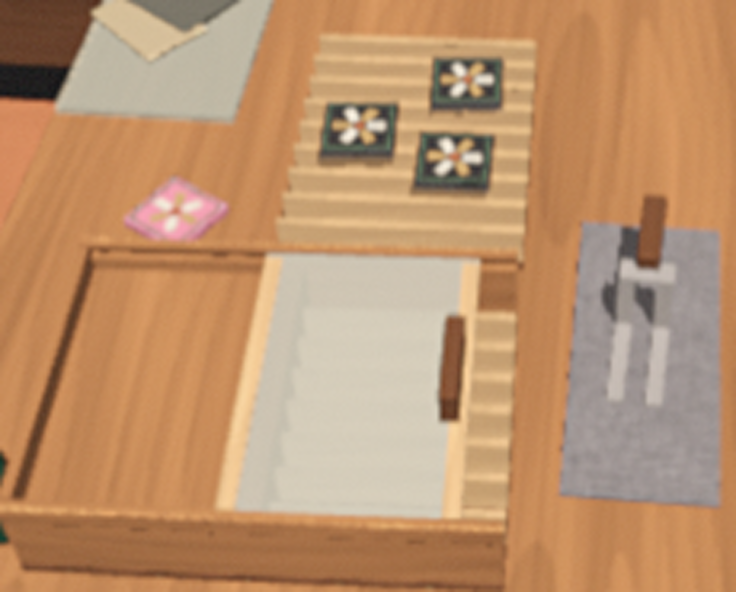

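View pics/scene0c.png

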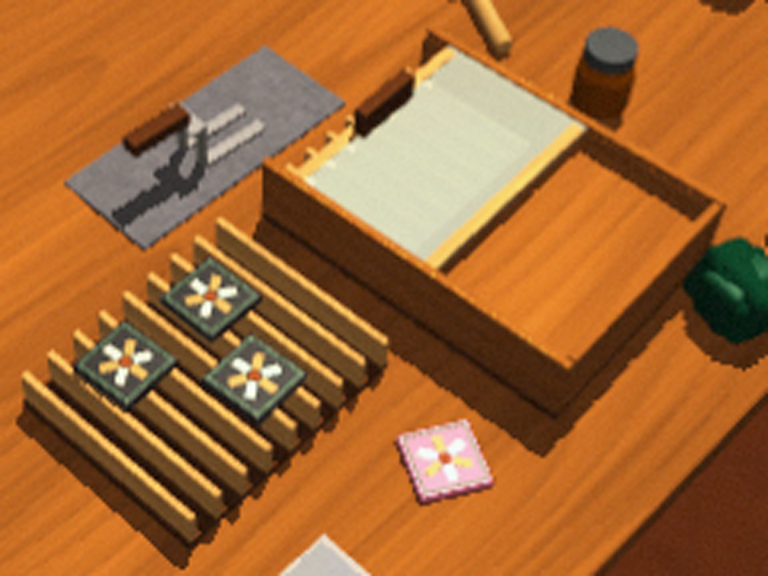

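The crops confirm that the mat spatula, three tiles and tray cover (about 30-45 mm open) are as described. Next I measure.

Run:
```python
from h import *
s=load('side0.png'); c=load('scene0.png')
S=lambda u,v,z: onz(s,120+(u+.5)/3.2-.5,145+(v+.5)/3.2-.5,z)
C=lambda u,v,z: onz(c,210+(u+.5)/3.2-.5,150+(v+.5)/3.2-.5,z)
def p(n,a): print(n,np.round(a,4))
# rack slat tops
p('rack +112 front S',S(524,245,.04));p('rack +112 back S',S(281,234,.04))
p('rack -112 front S',S(535,42,.04));p('rack -112 back S',S(320,38,.04))
p('rack +112 front C',C(221,222,.04));p('rack +112 back C',C(386,343,.04))
p('rack -112 front C',C(26,376,.04));p('rack -112 back C',C(193,519,.04))
# mat
for q in [(583,224),(719,232),(720,504),(562,494)]: p('mat S',S(*q,.003))
for q in [(67,183),(265,47),(343,104),(145,248)]: p('mat C',C(*q,.003))
# tray outer top 74mm
for q in [(522,252),(505,521),(15,502),(90,240)]: p('tray S',S(*q,.074))
for q in [(266,160),(430,33),(720,205),(572,370)]: p('tray C',C(*q,.074))
# handle ends top
for q in [(449,317),(464,317),(442,420-12),(459,420-12)]: p('handle S',S(*q,.099))
# spatula prong tips/ handle top
for q in [(608,400),(623,402),(646,403),(662,404)]: p('prong tip S',S(*q,.007))
for q in [(622,325),(658,328)]: p('prong C',S(*q,.007))
for q in [(646,196),(666,197),(638,265),(661,266)]: p('hdl S',S(*q,.073))
for q in [(242,104),(262,122)]: p('tips C',C(*q,.007))
# tiles: dark mask within rack region
for nm,d,box in (('S',s,(195,150,290,215)),('C',c,(225,215,320,290))):
    im=d['img'][box[1]:box[3],box[0]:box[2]].astype(int)
    m=((im[:,:,0]<im[:,:,1]+18)&(im.max(2)<110)).astype(np.uint8)
    m=cv2.morphologyEx(m,cv2.MORPH_CLOSE,np.ones((7,7)))
    for k in cv2.findContours(m,0,2)[0]:
        if cv2.contourArea(k)>120:
            r=cv2.minAreaRect(k); print(nm,np.round(np.array(r[0])+box[:2],1),r[1],np.round(onz(d,r[0][0]+box[0],r[0][1]+box[1],.046),4))
```

```text
rack +112 front S [ 0.521  -0.0094  0.04  ]
rack +112 back S [ 0.7067 -0.0043  0.04  ]
rack -112 front S [ 0.5317 -0.2509  0.04  ]
rack -112 back S [ 0.7194 -0.2403  0.04  ]
rack +112 front C [ 0.528  -0.0293  0.04  ]
rack +112 back C [ 0.7135 -0.0231  0.04  ]
rack -112 front C [ 0.5349 -0.2526  0.04  ]
rack -112 back C [ 0.7211 -0.2461  0.04  ]
mat S [ 0.4786 -0.0709  0.003 ]
mat S [ 0.3701 -0.0715  0.003 ]
mat S [0.3705 0.1852 0.003 ]
mat S [0.4783 0.186  0.003 ]
mat C [ 0.3741 -0.0755  0.003 ]
mat C [0.3734 0.1816 0.003 ]
mat C [0.4808 0.179  0.003 ]
mat C [ 0.4803 -0.0762  0.003 ]
tray S [0.5193 0.0294 0.074 ]
tray S [0.5104 0.2566 0.074 ]
tray S [0.8202 0.2733 0.074 ]
tray S [0.8362 0.046  0.074 ]
tray C [0.5254 0.0275 0.074 ]
tray C [0.519  0.2516 0.074 ]
tray C [0.831  0.2672 0.074 ]
tray C [0.8469 0.0407 0.074 ]
handle S [0.5612 0.1162 0.099 ]
handle S [0.5511 0.1153 0.099 ]
handle S [0.5567 0.1922 0.099 ]
handle S [0.5459 0.1912 0.099 ]
prong tip S [0.4507 0.1061 0.007 ]
prong tip S [0.44   0.1069 0.007 ]
prong tip S [0.4235 0.1064 0.007 ]
prong tip S [0.4121 0.1064 0.007 ]
prong C [0.4435 0.0351 0.007 ]
prong C [0.4166 0.0357 0.007 ]
hdl S [ 0.4316 -0.0367  0.073 ]
hdl S [ 0.4166 -0.0369  0.073 ]
hdl S [0.4354 0.0339 0.073 ]
hdl S [0.4189 0.0334 0.073 ]
tips C [0.4164 0.1071 0.007 ]
tips C [0.4464 0.1039 0.007 ]
S [261.4 195.1] (22.621742248535156, 16.828977584838867) [ 0.5837 -0.0891  0.046 ]
S [231.5 185.5] (15.0, 23.0) [ 0.6653 -0.1182  0.046 ]
S [265.5 171. ] (14.0, 21.0) [ 0.5837 -0.183   0.046 ]
C [248.8 264.9] (26.40000343322754, 24.000003814697266) [ 0.5882 -0.1938  0.046 ]
C [283.5 260. ] (59.422515869140625, 30.60259437561035) [ 0.6389 -0.1202  0.046 ]
```

Run:
```python
from h import *
move([.46,.05,.28],92.7)
```

```text
shift [ 0.4443 -0.4953 -0.0738]
turn [-5.000e-02 -3.000e-02 -7.025e+01]
```

Request:
carry_out(motion=[{"xyz": [0.04, -0.045, -0.007], "angular": [0, 0, -7]}, {"xyz": [0.08, -0.08, -0.014], "angular": [0, 0, -14]}, {"xyz": [0.11, -0.115, -0.02], "angular": [0, 0, -20]}, {"xyz": [0.14, -0.15, -0.025], "angular": [0, 0, -26]}, {"xyz": [0.17, -0.185, -0.03], "angular": [0, 0, -32]}, {"xyz": [0.2, -0.22, -0.035], "angular": [0, 0, -38]}, {"xyz": [0.23, -0.255, -0.04], "angular": [0, 0, -44]}, {"xyz": [0.26, -0.29, -0.045], "angular": [0, 0, -50]}, {"xyz": [0.29, -0.325, -0.05], "angular": [0, 0, -56]}, {"xyz": [0.32, -0.36, -0.06], "angular": [0, 0, -62]}, {"xyz": [0.35, -0.39, -0.07], "angular": [0, 0, -68]}, {"xyz": [0.38, -0.42, -0.074], "angular": [0, 0, -70.2]}])

```text
clock: 1.35
position: [0.43, -0.0426, 0.2813]
ee_rot: [0.689, 0.725, 0.0, 0.001]
ft_force: [0.9, 0.3, -0.7]
grip_width: 0.996
grasp_force: 0.0
```

Run:
```python
from h import *
o=st(); move([.46,.05,.28],92.7,o)
```

```text
1.35 [ 0.43   -0.0426  0.2813] [[-0.05, 0.999, 0.001], [0.999, 0.05, -0.001], [-0.001, 0.001, -1.0]] [ 0.87  0.26 -0.65] 0.9960914110412067 0.0
shift [0.0909 0.0346 0.0012]
turn [0.08 0.06 0.18]
```

Request:
carry_out(motion=[{"xyz": [0.03, 0.012, 0]}, {"xyz": [0.06, 0.024, 0]}, {"xyz": [0.09, 0.035, 0]}, {"xyz": [0.09, 0.035, 0]}, {"xyz": [0.09, 0.035, 0]}])

```text
validation failed for argument at $.mo...
```

Run:
```python
from h import *
c=snap('wrist','w1.png'); st()
a=cv2.imread('pics/w1.png'); cv2.imwrite('pics/w1b.png',cv2.resize(a,None,fx=1.4,fy=1.4,interpolation=cv2.INTER_CUBIC))
```

```text
1.4 [ 0.432  -0.0356  0.2817] [[-0.058, 0.998, 0.003], [0.998, 0.058, 0.001], [0.001, 0.003, -1.0]] [-1.38  6.41 -1.72] 1.0007428097478863 0.0
```

View pics/w1b.png

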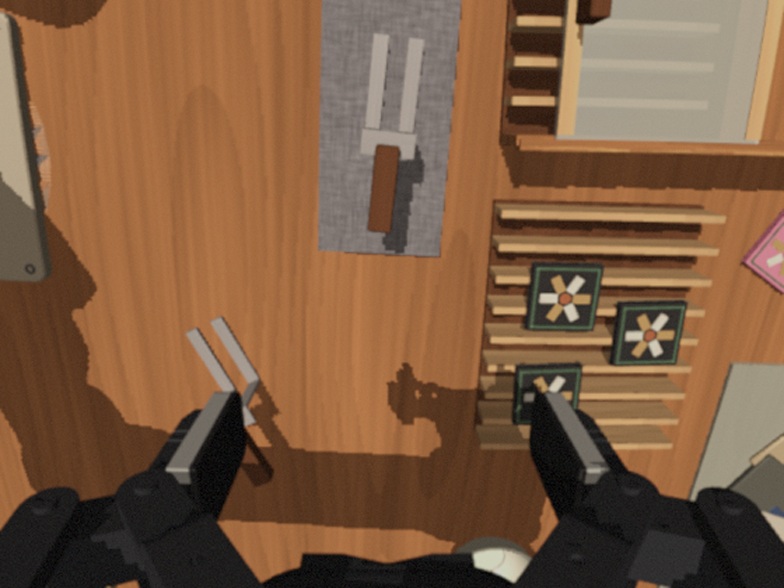

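Wrist view (1.4x): the mat spatula has prong tips at (381,36) and (416,40) and its handle at (384,190). Tile1 is at (565,298), tile2 at (548,395) and tile3 at (649,334). Rack slats run from y≈212 to y≈437, and the second spatula is off the mat at (225,365).

Run:
```python
from h import *
c=load('w1.png')
W=lambda u,v,z: onz(c,(u+.5)/1.4-.5,(v+.5)/1.4-.5,z)
def p(n,q,z): print(n,np.round(W(*q,z),4)[:2])
p('r112f',(499,213),.04);p('r112b',(725,218),.04);p('r84f',(496,244),.04);p('r84b',(718,250),.04);p('r0f',(486,333),.04);p('r0b',(697,341),.04);p('-112f',(480,444),.04);p('-112b',(672,443),.04)
for n,q in (('t1',[(532,264),(602,265),(598,331),(527,329)]),('t3',[(615,304),(686,302),(682,363),(611,366)]),('t2c',[(517,366),(581,365)])):
    for k in q: p(n,k,.048)
p('t1c',(565.5,298.5),.048);p('t3c',(649,335),.048);p('t2 flower',(547,395),.048)
for q in [(374,34),(389,35),(408,38),(424,40)]: p('tip',q,.007)
for q in [(377,146),(400,147),(390,233),(368,231)]: p('hdl',q,.073)
for q in [(319,250),(440,257)]: p('mat',q,.003)
for q in [(503,143),(557,136),(519,143)]: p('tray',q,.07)
for q in [(537,24),(539,64),(532,101)]: p('tslat',q,.04)
```

```text
r112f [ 0.5191 -0.027 ]
r112b [ 0.7101 -0.0198]
r84f [ 0.5196 -0.0528]
r84b [ 0.711  -0.0473]
r0f [ 0.5205 -0.1327]
r0b [ 0.7137 -0.1318]
-112f [ 0.5284 -0.2481]
-112b [ 0.7176 -0.2408]
t1 [ 0.5495 -0.0661]
t1 [ 0.6082 -0.0638]
t1 [ 0.616  -0.1229]
t1 [ 0.5535 -0.1239]
t3 [ 0.6261 -0.0974]
t3 [ 0.6886 -0.0925]
t3 [ 0.6996 -0.1504]
t3 [ 0.6344 -0.1559]
t2c [ 0.5498 -0.1596]
t2c [ 0.6069 -0.1561]
t1c [ 0.5824 -0.0946]
t3c [ 0.6625 -0.1246]
t2 flower [ 0.5812 -0.1875]
tip [0.4113 0.1049]
tip [0.4232 0.1048]
tip [0.4384 0.1034]
tip [0.4512 0.1026]
hdl [0.4187 0.0219]
hdl [0.4351 0.022 ]
hdl [ 0.4312 -0.0408]
hdl [ 0.4147 -0.0401]
mat [ 0.3693 -0.0749]
mat [ 0.4788 -0.076 ]
tray [0.5091 0.0288]
tray [0.5477 0.036 ]
tray [0.5207 0.0295]
tslat [0.5313 0.1141]
tslat [0.5363 0.0867]
tslat [0.5344 0.0601]
```

Request:
carry_out(motion=[{"xyz": [0.03, 0.02, 0.02], "angular": [0, 0, 0]}, {"xyz": [0.06, 0.04, 0.04], "angular": [0, 0, 0]}, {"xyz": [0.1, 0.06, 0.06], "angular": [0, 0, 0]}, {"xyz": [0.14, 0.08, 0.08], "angular": [0, 0, 0]}, {"xyz": [0.165, 0.1, 0.08], "angular": [0, 0, 0]}, {"xyz": [0.19, 0.115, 0.08], "angular": [0, 0, 0]}, {"xyz": [0.19, 0.115, 0.08], "angular": [0, 0, 0]}, {"xyz": [0.19, 0.115, 0.08], "angular": [0, 0, 0]}])

```text
clock: 2.2
position: [0.5353, 0.1511, 0.1998]
ee_rot: [0.69, 0.724, -0.0, -0.001]
ft_force: [-0.6, 0.3, 0.6]
grip_width: 1.001
grasp_force: 0.0
```

Run:
```python
from h import *
c=snap('wrist','w2.png'); st()
a=cv2.imread('pics/w2.png'); cv2.imwrite('pics/w2b.png',cv2.resize(a,None,fx=1.4,fy=1.4,interpolation=cv2.INTER_CUBIC))
```

```text
2.25 [0.5354 0.1501 0.1999] [[-0.046, 0.999, -0.001], [0.999, 0.046, -0.0], [-0.0, -0.001, -1.0]] [0.23 0.31 0.41] 0.9992337462662364 0.0
```

View pics/w2b.png

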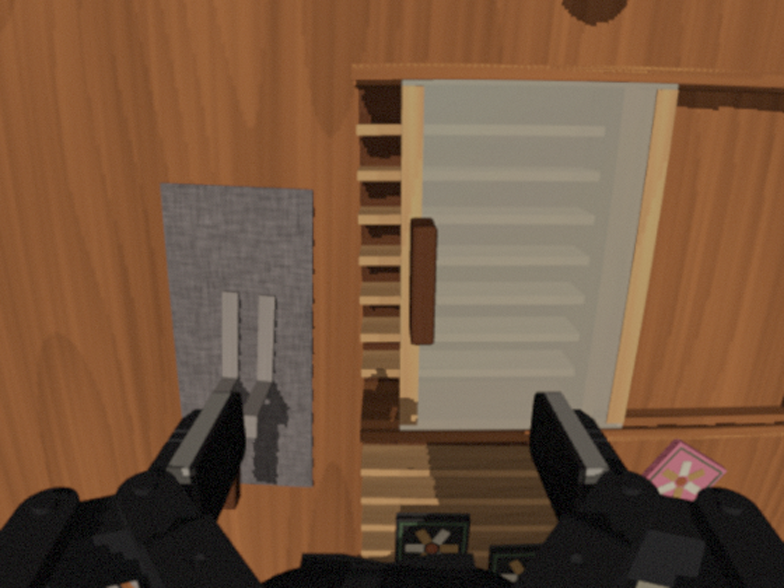

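Wrist view 2: the cover handle bar runs (423,218) to (423,343), the tray front edge is at x≈359 with slats at v=130..371, and the prong tips are at (231,293) and (266,297).

Run:
```python
from h import *
c=load('w2.png')
W=lambda u,v,z: onz(c,(u+.5)/1.4-.5,(v+.5)/1.4-.5,z)
def p(n,q,z): print(n,np.round(W(*q,z),4)[:2])
for q in [(412,219),(433,219),(411,342),(433,342)]: p('cover handle',q,.099)
for v in (130,175,217,260,300,338,373): p('tray slat front',(360,v),.04)
p('slat84 b',(604,131),.04);p('slat0 b',(588,258),.04);p('slat-84 b',(573,371),.04)
p('cheek L f',(353,66),.074);p('cheek R f',(361,440),.074)
for q in [(222,292),(239,293),(258,296),(274,297)]: p('tip',q,.007)
for q in [(163,184),(313,190),(312,487)]: p('mat',q,.003)
o=get_obs(); move([.554,.154,.079],92.7,o)
```

```text
cover handle [0.5458 0.1846]
cover handle [0.5569 0.1852]
cover handle [0.5497 0.1133]
cover handle [0.5624 0.1139]
tray slat front [0.5137 0.2274]
tray slat front [0.5145 0.2   ]
tray slat front [0.5154 0.1733]
tray slat front [0.5163 0.1444]
tray slat front [0.5171 0.1162]
tray slat front [0.518  0.0878]
tray slat front [0.5188 0.0603]
slat84 b [0.6652 0.2352]
slat0 b [0.6687 0.1534]
slat-84 b [0.6728 0.0688]
cheek L f [0.5106 0.261 ]
cheek R f [0.5222 0.0273]
tip [0.4116 0.1055]
tip [0.4245 0.1053]
tip [0.4388 0.1036]
tip [0.4509 0.1034]
mat [0.3718 0.184 ]
mat [0.4797 0.1841]
mat [ 0.4783 -0.0748]
shift [0.0031 0.0189 0.1209]
turn [-0.04  0.02 -0.07]
```

Request:
carry_out(motion=[{"xyz": [0, 0.005, 0.03], "angular": [0, 0, 0]}, {"xyz": [0, 0.014, 0.06], "angular": [0, 0, 0]}, {"xyz": [0, 0.019, 0.09], "angular": [0, 0, 0]}, {"xyz": [0, 0.019, 0.11], "angular": [0, 0, 0]}, {"xyz": [0, 0.019, 0.122], "angular": [0, 0, 0]}, {"xyz": [0, 0.019, 0.123], "angular": [0, 0, 0]}])

```text
clock: 2.85
position: [0.5538, 0.1503, 0.0763]
ee_rot: [0.691, 0.723, -0.001, -0.0]
ft_force: [-1.3, -0.0, 0.3]
grip_width: 0.999
grasp_force: 0.0
```

Request:
carry_out(motion=[{"xyz": [0, 0, 0], "angular": [0, 0, 0]}, {"xyz": [0, 0, 0], "angular": [0, 0, 0]}, {"xyz": [0, 0, 0], "angular": [0, 0, 0]}, {"xyz": [0, 0, 0], "angular": [0, 0, 0]}, {"xyz": [0, 0, 0], "angular": [0, 0, 0]}, {"xyz": [0, 0, 0], "angular": [0, 0, 0]}, {"xyz": [0, 0, 0], "angular": [0, 0, 0]}, {"xyz": [0, 0, 0], "angular": [0, 0, 0]}], hand=0, grip_force=30)

```text
clock: 3.65
position: [0.5546, 0.1516, 0.0773]
ee_rot: [0.691, 0.723, -0.0, 0.0]
ft_force: [0.9, -0.2, -0.4]
grip_width: 0.0
grasp_force: 0.0
```

Run:
```python
from h import *
st(); c=snap('wrist','w3.png'); d=snap('side','s3.png')
a=cv2.imread('pics/w3.png')[60:420,60:500]; b=cv2.imread('pics/s3.png')[150:350,130:350]
b=cv2.resize(b,(396,360)); a=cv2.resize(a,(400,327)); 
o=np.zeros((360,800,3),np.uint8); o[:327,:400]=a; o[:,402:798]=b; cv2.imwrite('pics/m3.png',o)
```

```text
3.65 [0.5546 0.1516 0.0773] [[-0.046, 0.999, 0.0], [0.999, 0.046, -0.0], [-0.0, 0.0, -1.0]] [ 0.85 -0.21 -0.37] 0.0003382641515411265 0.0
```

View pics/m3.png

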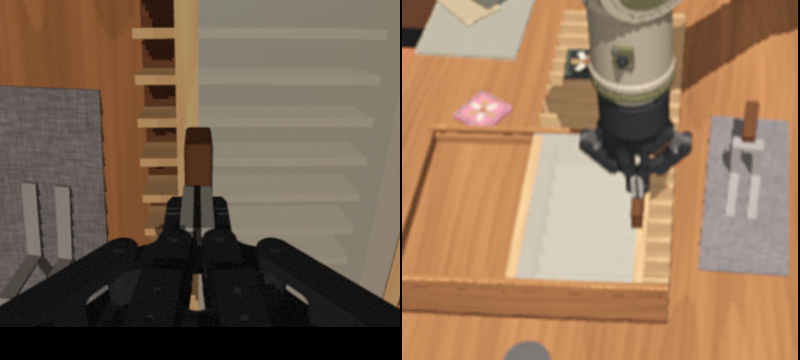

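Run:
```python
from h import *
c=load('w3.png'); d=load('s3.png'); t=[.5546,.1516,.0773]
w=proj(c,t); print('tcp in wrist mosaic',(w-60)/1.1); s=proj(d,t); print('tcp in side mosaic',(s-[130,150])*1.8+[402,0])
for z in (.077,.099):
  print(z,[np.round(onz(c,60+u*1.1,60+v*1.1,z),4)[:2].tolist() for u,v in ((198,128),(198,148),(198,185))], [np.round(onz(d,130+(u-402)/1.8,150+v/1.8,z),4)[:2].tolist() for u,v in ((637,200),(637,227),(637,178))])
a=cv2.imread('pics/w3.png')[160:330,220:350]; b=cv2.imread('pics/s3.png')[210:300,220:300]
o=np.zeros((600,800,3),np.uint8); a=cv2.resize(a,None,fx=3.2,fy=3.2); b=cv2.resize(b,None,fx=4.5,fy=4.5); o[:a.shape[0],:a.shape[1]]=a; o[:b.shape[0],420:420+b.shape[1]]=b; cv2.imwrite('pics/m3b.png',o)
```

```text
tcp in wrist mosaic [198.49808536 179.85016057]
tcp in side mosaic [638.51719361 203.69511888]
0.077 [[0.5529, 0.182], [0.5534, 0.1706], [0.5545, 0.1482]] [[0.5571, 0.146], [0.5524, 0.1854], [0.5611, 0.1123]]
0.099 [[0.5525, 0.189], [0.5529, 0.1791], [0.5539, 0.1597]] [[0.5544, 0.1632], [0.5498, 0.2016], [0.5582, 0.1304]]
```

View pics/m3b.png

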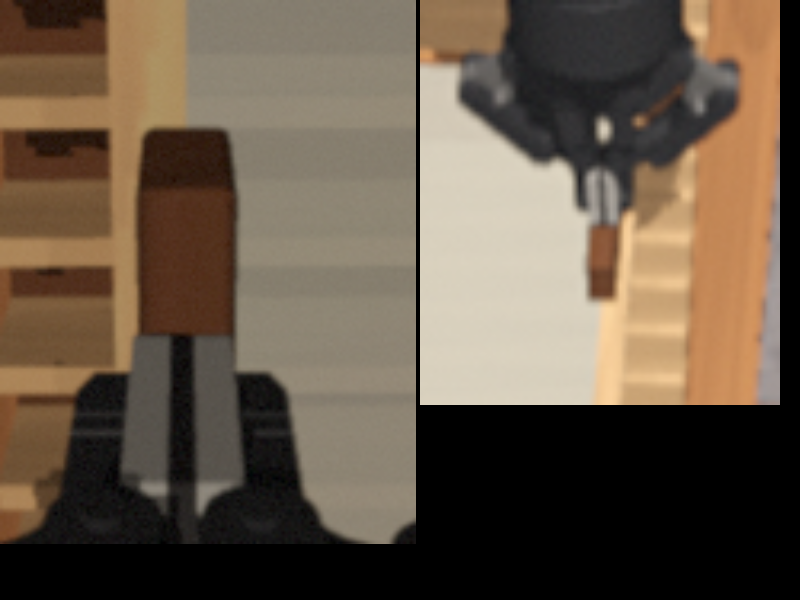

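The picture shows the pads shut where the handle is, with no force reading. I'll test with a short push along the tray.

Request:
carry_out(motion=[{"xyz": [0, 0.005, 0], "angular": [0, 0, 0]}, {"xyz": [0, 0.01, 0], "angular": [0, 0, 0]}, {"xyz": [0, 0.015, 0], "angular": [0, 0, 0]}, {"xyz": [0, 0.02, 0], "angular": [0, 0, 0]}, {"xyz": [0, 0.02, 0], "angular": [0, 0, 0]}, {"xyz": [0, 0.02, 0], "angular": [0, 0, 0]}])

```text
clock: 4.35
position: [0.5745, 0.1526, 0.0771]
ee_rot: [0.691, 0.723, -0.0, -0.0]
ft_force: [0.9, 0.4, 0.3]
grip_width: -0.003
grasp_force: 0.0
```

Run:
```python
from h import *
st(); c=snap('wrist','w4.png'); d=snap('side','s4.png')
def handle(c,box,z=.099):
    im=c['img'][box[1]:box[3],box[0]:box[2]].astype(int); r,g,b=im[:,:,0],im[:,:,1],im[:,:,2]
    m=((r>60)&(r<150)&(g<r*.62)&(b<r*.45)&(g<75)).astype(np.uint8)
    for k in cv2.findContours(m,0,2)[0]:
        if cv2.contourArea(k)>40: print(cv2.boundingRect(k),cv2.contourArea(k))
for f in ('s3.png','s4.png'): print(f); handle(load(f),(220,210,300,300))
a=load('w4.png')['img'][160:330,220:350,::-1]; cv2.imwrite('pics/w4c.png',cv2.resize(a,None,fx=3.2,fy=3.2))
```

```text
4.35 [0.5745 0.1526 0.0771] [[-0.046, 0.999, -0.0], [0.999, 0.046, 0.0], [0.0, -0.0, -1.0]] [0.93 0.4  0.28] -0.0033343576138589546 0.0
s3.png
s4.png
```

Run:
```python
import cv2,numpy as np
a=cv2.imread('pics/w4.png')[140:330,200:350]; b=cv2.imread('pics/s4.png')[210:300,220:300]
o=np.zeros((600,800,3),np.uint8); a=cv2.resize(a,None,fx=2.7,fy=2.7); b=cv2.resize(b,None,fx=4.5,fy=4.5); o[:a.shape[0],:a.shape[1]]=a; o[:b.shape[0],420:420+b.shape[1]]=b; cv2.imwrite('pics/m4b.png',o)
```

```text
(no output)
```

View pics/m4b.png

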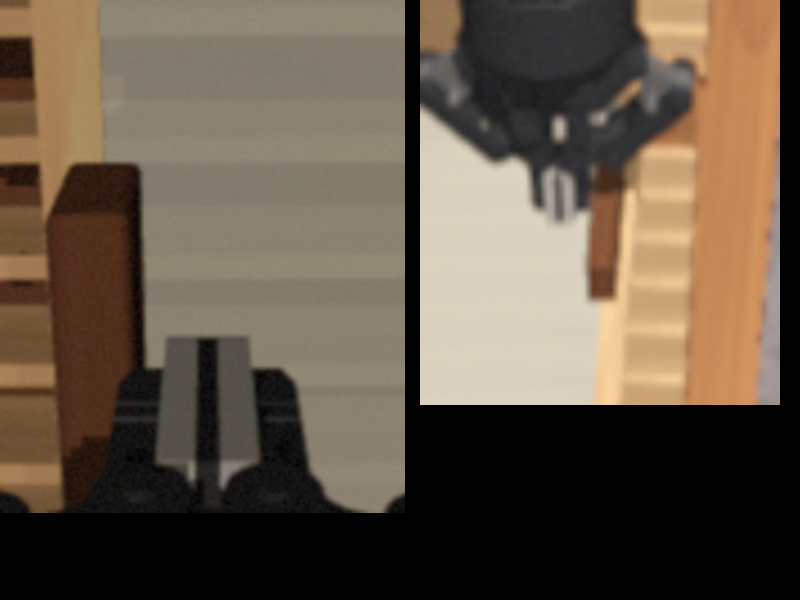

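Run:
```python
from h import *
c=load('w4.png'); d=load('s4.png')
def tri(a,b):
    (o1,d1),(o2,d2)=a,b; A=np.stack([d1,-d2],1); t=np.linalg.lstsq(A,o2-o1,rcond=None)[0]; p,q=o1+d1*t[0],o2+d2*t[1]; return (p+q)/2,np.linalg.norm(p-q)
print(tri(ray(c,200+208/2.7-.3,140+337/2.7-.3),ray(d,220+140/4.5-.4,210+222/4.5-.4)))
# handle top near corners left end +y: wrist (50..138,165) top? side end
print('handle end top edge far', tri(ray(c,200+105/2.7,140+165/2.7),ray(d,220+(601-420)/4.5,210+268/4.5)), tri(ray(c,200+98/2.7,140+212/2.7),ray(d,220+(601-420)/4.5,210+268/4.5)), tri(ray(c,200+105/2.7,140+165/2.7),ray(d,220+(601-420)/4.5,210+299/4.5)))
```

```text
(array([0.57389012, 0.16421308, 0.10575413]), np.float64(0.0015224650659328657))
handle end top edge far (array([0.55421662, 0.18886795, 0.10195948]), np.float64(0.0049806529714811676)) (array([0.55391171, 0.17714391, 0.08826142]), np.float64(0.0003548331468636212)) (array([0.55367329, 0.17927908, 0.06779224]), np.float64(0.0010488177675577345))
```

Request:
carry_out(motion=[{"xyz": [0, 0.01, 0.002], "angular": [0, 0, 0]}, {"xyz": [0, 0.015, 0.004], "angular": [0, 0, 0]}, {"xyz": [0, 0.02, 0.006], "angular": [0, 0, 0]}, {"xyz": [0, 0.02, 0.008], "angular": [0, 0, 0]}, {"xyz": [0, 0.02, 0.01], "angular": [0, 0, 0]}, {"xyz": [0, 0.02, 0.012], "angular": [0, 0, 0]}, {"xyz": [0, 0.02, 0.012], "angular": [0, 0, 0]}])

```text
clock: 5.15
position: [0.5942, 0.1534, 0.065]
ee_rot: [0.691, 0.723, -0.0, -0.0]
ft_force: [0.0, -0.6, -0.3]
grip_width: 0.001
grasp_force: 0.0
```

Run:
```python
from h import *
st(); snap('wrist','w5.png'); snap('side','s5.png'); snap('scene','c5.png')
a=cv2.imread('pics/w5.png')[180:310,210:340]; b=cv2.imread('pics/s5.png')[215:295,200:280]; c=cv2.imread('pics/c5.png')[130:230,290:400]
o=np.zeros((400,800,3),np.uint8)
for i,(x) in enumerate((a,b,c)): 
    o[:266,i*266:i*266+266]=cv2.resize(x,(266,266),interpolation=cv2.INTER_CUBIC)
cv2.imwrite('pics/m5.png',o)
```

```text
5.15 [0.5942 0.1534 0.065 ] [[-0.046, 0.999, -0.0], [0.999, 0.046, -0.0], [-0.0, -0.0, -1.0]] [ 0.04 -0.62 -0.31] 0.0010446308240047446 0.0
```

View pics/m5.png

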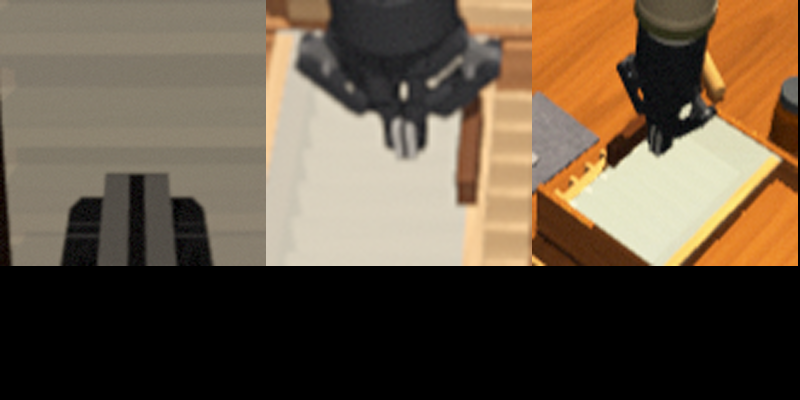

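Run:
```python
from h import *
P=[ray(load('w5.png'),277,265),ray(load('s5.png'),242,262.3),ray(load('c5.png'),342.1,187.5)]
def tri(rs):
    A=sum(np.eye(3)-np.outer(d,d)/(d@d) for o,d in rs); b=sum((np.eye(3)-np.outer(d,d)/(d@d))@o for o,d in rs); return np.linalg.solve(A,b)
print(tri(P[:2]),tri(P[1:]),tri([P[0],P[2]]))
```

```text
[0.59346299 0.16322242 0.0908725 ] [0.59483359 0.15552139 0.08108102] [0.59321983 0.15674483 0.07931441]
```

Request:
carry_out(motion=[{"xyz": [0, 0, 0.002], "angular": [0, 0, 0]}, {"xyz": [0, 0, 0.004], "angular": [0, 0, 0]}, {"xyz": [0, 0, 0.006], "angular": [0, 0, 0]}, {"xyz": [0, 0, 0.008], "angular": [0, 0, 0]}, {"xyz": [0, 0, 0.01], "angular": [0, 0, 0]}, {"xyz": [0, 0, 0.012], "angular": [0, 0, 0]}, {"xyz": [0, 0, 0.013], "angular": [0, 0, 0]}, {"xyz": [0, 0, 0.013], "angular": [0, 0, 0]}, {"xyz": [0, 0, 0.013], "angular": [0, 0, 0]}])

```text
clock: 6.2
position: [0.5946, 0.1535, 0.0523]
ee_rot: [0.691, 0.723, 0.0, 0.0]
ft_force: [-0.5, 0.6, 0.0]
grip_width: 0.004
grasp_force: 0.0
```

Request:
carry_out(motion=[{"xyz": [0, 0, 0.001], "angular": [0, 0, 0]}, {"xyz": [0, 0, 0.002], "angular": [0, 0, 0]}, {"xyz": [0, 0, 0.002], "angular": [0, 0, 0]}])

```text
clock: 6.5
position: [0.5945, 0.1534, 0.0501]
ee_rot: [0.691, 0.723, -0.0, -0.0]
ft_force: [0.4, 0.5, 1.1]
grip_width: 0.0
grasp_force: 0.0
```

Request:
carry_out(motion=[{"xyz": [0, 0, 0.001], "angular": [0, 0, 0]}, {"xyz": [0, 0, 0.002], "angular": [0, 0, 0]}, {"xyz": [0, 0, 0.002], "angular": [0, 0, 0]}])

```text
clock: 6.8
position: [0.5944, 0.1534, 0.0481]
ee_rot: [0.691, 0.723, -0.0, -0.0]
ft_force: [-0.5, 0.2, -0.6]
grip_width: -0.002
grasp_force: 0.0
```

Request:
carry_out(motion=[{"xyz": [0, 0, 0.001], "angular": [0, 0, 0]}, {"xyz": [0, 0, 0.002], "angular": [0, 0, 0]}, {"xyz": [0, 0, 0.002], "angular": [0, 0, 0]}])

```text
clock: 7.1
position: [0.5945, 0.1534, 0.0461]
ee_rot: [0.691, 0.723, -0.0, -0.0]
ft_force: [0.4, -0.5, -0.6]
grip_width: -0.002
grasp_force: 0.0
```

Request:
carry_out(motion=[{"xyz": [0, 0, 0.001], "angular": [0, 0, 0]}, {"xyz": [0, 0, 0.002], "angular": [0, 0, 0]}, {"xyz": [0, 0, 0.002], "angular": [0, 0, 0]}])

```text
clock: 7.4
position: [0.5946, 0.1535, 0.0443]
ee_rot: [0.691, 0.723, 0.0, 0.0]
ft_force: [-0.1, 0.8, -0.8]
grip_width: -0.003
grasp_force: 0.0
```

Request:
carry_out(motion=[{"xyz": [0, 0, 0.001], "angular": [0, 0, 0]}, {"xyz": [0, 0, 0.002], "angular": [0, 0, 0]}, {"xyz": [0, 0, 0.002], "angular": [0, 0, 0]}])

```text
clock: 7.7
position: [0.5961, 0.1536, 0.0441]
ee_rot: [0.691, 0.723, 0.001, 0.001]
ft_force: [-1.2, -1.2, 11.8]
grip_width: 0.004
grasp_force: 6.0
```

Request:
carry_out(motion=[{"xyz": [0, 0, 0.001], "angular": [0, 0, 0]}, {"xyz": [0, 0, 0.002], "angular": [0, 0, 0]}, {"xyz": [0, 0, 0.002], "angular": [0, 0, 0]}])

```text
clock: 8.0
position: [0.5978, 0.1537, 0.0441]
ee_rot: [0.691, 0.723, 0.003, 0.002]
ft_force: [-1.3, -2.1, 23.6]
grip_width: 0.001
grasp_force: 11.6
```

Run:
```python
from h import *
st(); snap('wrist','w6.png'); snap('side','s6.png'); snap('scene','c6.png')
a=cv2.imread('pics/w6.png')[180:310,210:340]; b=cv2.imread('pics/s6.png')[215:295,200:280]; c=cv2.imread('pics/c6.png')[150:210,310:370]
o=np.hstack([cv2.resize(x,(266,266),interpolation=cv2.INTER_CUBIC) for x in (a,b,c)])
cv2.imwrite('pics/m6.png',o)
```

```text
8.0 [0.5978 0.1537 0.0441] [[-0.045, 0.999, 0.007], [0.999, 0.045, 0.0], [0.0, 0.007, -1.0]] [-1.27 -2.09 23.56] 0.0006812211832569943 11.64833643939346
```

View pics/m6.png

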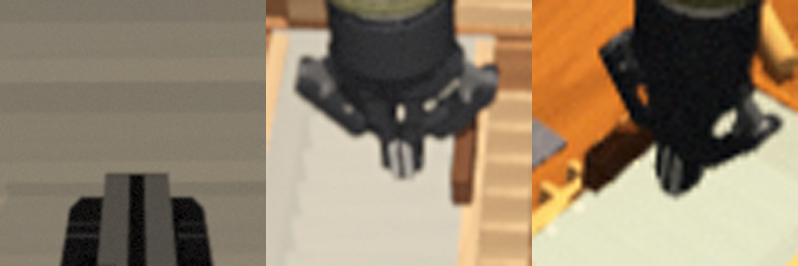

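The fingertips touch the cover (69 mm) at a reported 44 mm, so the true tips lie about 25 mm above the reported TCP. I'll allow for that from here on.

Request:
carry_out(motion=[{"xyz": [0, 0, -0.04], "angular": [0, 0, 0]}, {"xyz": [-0.002, -0.01, -0.07], "angular": [0, 0, 0]}, {"xyz": [-0.004, -0.03, -0.07], "angular": [0, 0, 0]}, {"xyz": [-0.004, -0.041, -0.07], "angular": [0, 0, 0]}, {"xyz": [-0.004, -0.041, -0.07], "angular": [0, 0, 0]}, {"xyz": [-0.004, -0.041, -0.07], "angular": [0, 0, 0]}, {"xyz": [-0.004, -0.041, -0.05], "angular": [0, 0, 0]}, {"xyz": [-0.004, -0.041, -0.03], "angular": [0, 0, 0]}, {"xyz": [-0.004, -0.041, -0.015], "angular": [0, 0, 0]}, {"xyz": [-0.004, -0.041, -0.01], "angular": [0, 0, 0]}, {"xyz": [-0.004, -0.041, -0.01], "angular": [0, 0, 0]}], hand=1)

```text
clock: 9.25
position: [0.5535, 0.1476, 0.0495]
ee_rot: [0.691, 0.723, -0.0, -0.001]
ft_force: [0.0, 0.8, 0.1]
grip_width: 0.997
grasp_force: 0.0
```

Request:
carry_out(motion=[{"xyz": [0, 0, 0], "angular": [0, 0, 0]}, {"xyz": [0, 0, 0], "angular": [0, 0, 0]}, {"xyz": [0, 0, 0], "angular": [0, 0, 0]}, {"xyz": [0, 0, 0], "angular": [0, 0, 0]}, {"xyz": [0, 0, 0], "angular": [0, 0, 0]}, {"xyz": [0, 0, 0], "angular": [0, 0, 0]}, {"xyz": [0, 0, 0], "angular": [0, 0, 0]}], hand=0, grip_force=30)

```text
clock: 9.95
position: [0.5543, 0.1475, 0.0508]
ee_rot: [0.691, 0.723, 0.0, 0.0]
ft_force: [0.0, -0.7, 5.8]
grip_width: 0.159
grasp_force: 32.3
```

Request:
carry_out(motion=[{"xyz": [0, 0.012, 0], "angular": [0, 0, 0]}, {"xyz": [0, 0.024, 0], "angular": [0, 0, 0]}, {"xyz": [0, 0.036, 0], "angular": [0, 0, 0]}, {"xyz": [0, 0.048, 0], "angular": [0, 0, 0]}, {"xyz": [0, 0.06, 0], "angular": [0, 0, 0]}, {"xyz": [0, 0.072, 0], "angular": [0, 0, 0]}, {"xyz": [0, 0.084, 0], "angular": [0, 0, 0]}, {"xyz": [0, 0.096, 0], "angular": [0, 0, 0]}, {"xyz": [0, 0.108, 0], "angular": [0, 0, 0]}, {"xyz": [0, 0.12, 0], "angular": [0, 0, 0]}, {"xyz": [0, 0.125, 0], "angular": [0, 0, 0]}, {"xyz": [0, 0.125, 0], "angular": [0, 0, 0]}])

```text
clock: 11.15
position: [0.6797, 0.1537, 0.0509]
ee_rot: [0.691, 0.723, 0.001, 0.0]
ft_force: [1.3, -0.3, 5.6]
grip_width: 0.156
grasp_force: 32.3
```

Request:
carry_out(motion=[{"xyz": [0, 0.001, 0], "angular": [0, 0, 0]}, {"xyz": [0, 0.003, 0], "angular": [0, 0, 0]}, {"xyz": [0, 0.005, 0], "angular": [0, 0, 0]}, {"xyz": [0, 0.005, 0], "angular": [0, 0, 0]}])

```text
clock: 11.55
position: [0.684, 0.1539, 0.0509]
ee_rot: [0.691, 0.723, 0.0, 0.0]
ft_force: [-0.4, 0.0, 6.1]
grip_width: 0.158
grasp_force: 32.3
```

Request:
carry_out(motion=[{"xyz": [0, 0.002, 0], "angular": [0, 0, 0]}, {"xyz": [0, 0.004, 0], "angular": [0, 0, 0]}, {"xyz": [0, 0.004, 0], "angular": [0, 0, 0]}])

```text
clock: 11.85
position: [0.6861, 0.154, 0.0509]
ee_rot: [0.69, 0.723, -0.001, -0.001]
ft_force: [-11.2, -3.1, 11.7]
grip_width: 0.155
grasp_force: 33.3
```

Request:
carry_out(motion=[{"xyz": [0, 0.002, 0], "angular": [0, 0, 0]}, {"xyz": [0, 0.003, 0], "angular": [0, 0, 0]}, {"xyz": [0, 0.003, 0], "angular": [0, 0, 0]}])

```text
clock: 12.15
position: [0.686, 0.154, 0.0508]
ee_rot: [0.69, 0.724, -0.004, -0.002]
ft_force: [-27.4, -6.7, 22.0]
grip_width: 0.154
grasp_force: 35.0
```

Cover is right back; its stop puts the tray origin at x≈0.516, which agrees with the camera. Release it and go to the spatula.

Request:
carry_out(motion=[{"xyz": [0, -0.004, 0], "angular": [0, 0, 0]}, {"xyz": [0, -0.005, 0], "angular": [0, 0, 0]}, {"xyz": [0, -0.005, 0], "angular": [0, 0, 0]}, {"xyz": [0, -0.005, 0], "angular": [0, 0, 0]}, {"xyz": [0, -0.005, 0], "angular": [0, 0, 0]}, {"xyz": [0, -0.005, -0.03], "angular": [0, 0, 0]}, {"xyz": [0, -0.005, -0.07], "angular": [0, 0, 0]}, {"xyz": [-0.02, -0.04, -0.11], "angular": [0, 0, 0]}, {"xyz": [-0.045, -0.08, -0.13], "angular": [0, 0, 1.5]}, {"xyz": [-0.07, -0.12, -0.13], "angular": [0, 0, 3]}, {"xyz": [-0.1, -0.16, -0.13], "angular": [0, 0, 4.5]}, {"xyz": [-0.12, -0.2, -0.13], "angular": [0, 0, 5.6]}], hand=1)

```text
clock: 13.35
position: [0.4952, 0.0229, 0.1802]
ee_rot: [0.726, 0.688, 0.0, 0.0]
ft_force: [0.3, -0.6, 1.2]
grip_width: 1.001
grasp_force: 0.0
```

Run:
```python
from h import *
o=st(); move([.425,-.009,.18],87,o)
```

```text
13.35 [0.4952 0.0229 0.1802] [[0.054, 0.999, 0.001], [0.999, -0.054, -0.0], [-0.0, 0.001, -1.0]] [ 0.29 -0.58  1.24] 1.0010149928787153 0.0
shift [-0.0357 -0.0684  0.0001]
turn [ 0.03  0.02 -0.11]
```

Request:
carry_out(motion=[{"xyz": [-0.018, -0.035, 0], "angular": [0, 0, 0]}, {"xyz": [-0.036, -0.068, 0], "angular": [0, 0, 0]}, {"xyz": [-0.036, -0.068, 0], "angular": [0, 0, 0]}, {"xyz": [-0.036, -0.068, 0], "angular": [0, 0, 0]}, {"xyz": [-0.036, -0.068, 0], "angular": [0, 0, 0]}])

```text
clock: 13.85
position: [0.4275, -0.0071, 0.1806]
ee_rot: [0.725, 0.689, 0.0, 0.0]
ft_force: [0.2, -1.0, -0.8]
grip_width: 1.002
grasp_force: 0.0
```

```bash
cat >> h.py <<'E'
def rects(c,m,z,amin,amax,roi):
    """contours of mask -> world plane z -> minAreaRect (mm); roi world x0,x1,y0,y1"""
    out=[]
    for k in cv2.findContours(m.astype(np.uint8),0,2)[0]:
        if cv2.contourArea(k)<30: continue
        w=np.array([onz(c,*q[0],z)[:2] for q in k])*1000
        if not(roi[0]<w[:,0].mean()/1000<roi[1] and roi[2]<w[:,1].mean()/1000<roi[3]): continue
        r=cv2.minAreaRect(w.astype(np.float32)); a=r[1][0]*r[1][1]
        if amin<a<amax: out.append(r)
    return out
def tiles(c,roi=(.5,.75,-.27,.0),z=.047):
    im=cv2.GaussianBlur(c['img'],(3,3),0).astype(int); r,g,b=im[...,0],im[...,1],im[...,2]
    m=((r<g+12)&(im.max(2)<105)).astype(np.uint8); m=cv2.morphologyEx(m,cv2.MORPH_CLOSE,np.ones((9,9)))
    m=cv2.morphologyEx(m,cv2.MORPH_OPEN,np.ones((5,5)))
    return rects(c,m,z,1500,9000,roi)
def pr(n,rs):
    for r in rs: print(n,np.round(r[0],1),np.round(r[1],1),round(r[2],1))
E
python3 - <<'E'
from h import *
st(); c=snap('wrist','w7.png'); pr('tile',tiles(c))
hsv=cv2.cvtColor(c['img'],cv2.COLOR_RGB2HSV).astype(int); v=c['img'].max(2).astype(int); S=hsv[...,1]
pr('prong',rects(c,(S<50)&(v>130),.007,300,4000,(.38,.48,-.06,.15)))
r,g,b=[c['img'][...,i].astype(int) for i in range(3)]
pr('hdl',rects(c,(r<135)&(r>60)&(g<.6*r)&(b<.4*r),.073,500,3000,(.38,.48,-.06,.15)))
# slat profile: sample along y at fixed world x, z=.04
for X in (.53,.70):
    ys=np.arange(-.262,.0,.001); pv=[]
    for y in ys:
        u,w=proj(c,[X,y,.04]); pv.append(int(c['img'][int(round(w)),int(round(u))].sum()//3) if 0<=w<419 and 0<=u<559 else 0)
    print(X,pv)
E
```

```text
13.85 [ 0.4275 -0.0071  0.1806] [[0.051, 0.999, 0.001], [0.999, -0.051, 0.0], [0.0, 0.001, -1.0]] [ 0.21 -1.03 -0.77] 1.0023672549775404 0.0
prong [463.3 -28.1] [28.6 15. ] 9.5
prong [464.8  -9.7] [20.8 23.2] 87.2
prong [381.9  15.9] [23.7 26.1] 76.1
prong [421.5  13.6] [60.9 27.3] 4.9
prong [460.3 118. ] [26.3 14.1] 3.6
prong [410.7 131.1] [25.3 13.3] 39.2
prong [456.8 135.7] [17.3 40. ] 87.5
hdl [425.1   2.6] [42.8 15.8] 87.1
0.53 [29, 33, 41, 41, 52, 56, 56, 60, 71, 71, 83, 87, 87, 86, 78, 78, 67, 65, 65, 68, 63, 62, 62, 62, 65, 65, 64, 66, 66, 64, 66, 66, 68, 64, 68, 68, 72, 83, 83, 88, 87, 87, 87, 76, 70, 70, 67, 62, 62, 62, 65, 65, 62, 62, 66, 61, 61, 68, 64, 64, 64, 68, 67, 68, 68, 85, 86, 87, 87, 90, 86, 71, 72, 67, 67, 65, 64, 64, 65, 62, 66, 66, 61, 58, 50, 50, 39, 34, 22, 19, 10, 6, 4, 11, 5, 5, 4, 13, 16, 7, 7, 17, 21, 14, 17, 17, 22, 13, 21, 13, 14, 14, 23, 19, 19, 17, 7, 7, 5, 21, 18, 15, 20, 20, 17, 17, 16, 15, 18, 9, 9, 21, 14, 17, 22, 17, 14, 21, 21, 16, 13, 11, 13, 20, 22, 21, 21, 21, 26, 22, 22, 22, 27, 36, 48, 48, 54, 66, 67, 74, 74, 79, 92, 102, 105, 109, 111, 11
[... 830 characters left out ...]
6, 105, 109, 108, 108, 110, 108, 111, 111, 111, 111, 109, 115, 115, 137, 154, 154, 155, 155, 146, 127, 108, 102, 104, 104, 111, 107, 107, 109, 109, 109, 108, 111, 109, 110, 109, 107, 110, 107, 107, 117, 117, 140, 152, 155, 154, 150, 132, 132, 111, 104, 107, 107, 108, 104, 106, 108, 110, 111, 109, 106, 108, 108, 108, 106, 107, 108, 107, 117, 134, 154, 154, 156, 154, 152, 141, 119, 104, 102, 108, 106, 106, 108, 107, 105, 107, 0, 0, 0, 0, 0, 0, 0, 0, 0, 0, 0, 0, 0, 0, 0, 0, 0, 0, 0, 0, 0, 0, 0, 0, 0, 0, 0, 0, 0, 0, 0, 0, 0, 0, 0, 0, 0, 0, 0, 0, 0, 0, 0, 0, 0, 0, 0, 0, 0, 0, 0, 0, 0, 0, 0, 0, 0, 0, 0, 0, 0, 0, 0, 0, 0, 0, 0, 0, 0, 0, 0, 0, 0, 0, 0, 0, 0, 0, 0, 0, 0, 0, 0, 0, 0, 0, 0, 0, 0, 0, 0]
```

Request:
carry_out(motion=[{"xyz": [-0.001, -0.003, 0.04], "angular": [0, 0, 0]}, {"xyz": [-0.001, -0.003, 0.08], "angular": [0, 0, 0]}, {"xyz": [-0.001, -0.003, 0.115], "angular": [0, 0, 0]}, {"xyz": [-0.001, -0.003, 0.14], "angular": [0, 0, 0]}, {"xyz": [-0.001, -0.003, 0.155], "angular": [0, 0, 0]}, {"xyz": [-0.001, -0.003, 0.159], "angular": [0, 0, 0]}, {"xyz": [-0.001, -0.003, 0.159], "angular": [0, 0, 0]}, {"xyz": [-0.001, -0.003, 0.159], "angular": [0, 0, 0]}])

```text
clock: 14.7
position: [0.4244, -0.0081, 0.022]
ee_rot: [0.725, 0.689, 0.0, 0.0]
ft_force: [-0.1, 0.5, -0.1]
grip_width: 0.999
grasp_force: 0.0
```

Request:
carry_out(motion=[{"xyz": [0, 0, 0], "angular": [0, 0, 0]}, {"xyz": [0, 0, 0], "angular": [0, 0, 0]}, {"xyz": [0, 0, 0], "angular": [0, 0, 0]}, {"xyz": [0, 0, 0], "angular": [0, 0, 0]}, {"xyz": [0, 0, 0], "angular": [0, 0, 0]}, {"xyz": [0, 0, 0], "angular": [0, 0, 0]}, {"xyz": [0, 0, 0], "angular": [0, 0, 0]}, {"xyz": [0, 0, 0], "angular": [0, 0, 0]}], hand=0, grip_force=100)

```text
clock: 15.5
position: [0.4237, -0.0086, 0.0215]
ee_rot: [0.725, 0.689, -0.0, 0.0]
ft_force: [-2.3, -0.7, 5.3]
grip_width: 0.194
grasp_force: 97.2
```

Request:
carry_out(motion=[{"xyz": [0, 0, -0.015], "angular": [0, 0, 0]}, {"xyz": [0, 0, -0.03], "angular": [0, 0, 0]}, {"xyz": [0, 0, -0.05], "angular": [0, 0, 0]}, {"xyz": [0, 0, -0.07], "angular": [0, 0, 0]}, {"xyz": [0, 0, -0.08], "angular": [0, 0, 0]}, {"xyz": [0, 0, -0.08], "angular": [0, 0, 0]}])

```text
clock: 16.1
position: [0.4243, -0.0087, 0.1021]
ee_rot: [0.725, 0.689, 0.0, 0.001]
ft_force: [-0.5, -0.5, -1.5]
grip_width: 0.193
grasp_force: 97.3
```

```bash
cat >> h.py <<'E'
def tiles2(c,roi=(.5,.75,-.27,.0),z=.047):
    """tiles by the white/yellow flower on dark: dark mask in plane z, no closing over neighbours"""
    im=c['img'].astype(int); r,g,b=im[...,0],im[...,1],im[...,2]
    m=((r<g+18)&(im.max(2)<110)).astype(np.uint8); m=cv2.morphologyEx(m,cv2.MORPH_CLOSE,np.ones((5,5)))
    return rects(c,m,z,900,9000,roi)
E
python3 - <<'E'
from h import *
s=snap('side','s8.png'); c=snap('scene','c8.png')
pr('side0',tiles2(load('side0.png'))); pr('scene0',tiles2(load('scene0.png')))
pr('side8',tiles2(s)); pr('scene8',tiles2(c))
w=load('w1.png'); pr('w1',tiles2(w))
o=get_obs(); move([.41,-.19,.102],1.8,o); print(np.round(o['joint_pos'],2))
E
```

```text
side0 [583.6 -88.6] [56.  61.5] 1.1
side0 [ 664.4 -117.7] [56.7 57.5] 4.9
side0 [ 583.5 -182.3] [56.2 57.2] 5.0
scene0 [ 667.1 -129.2] [67.  67.8] 6.5
scene0 [ 589.5 -191.5] [70.2 62.7] 3.8
scene0 [588.1 -97.3] [67.9 63.2] 1.2
side8 [617.  -92.3] [ 67.6 125.2] 85.9
side8 [ 583.7 -184.2] [56.1 61.5] 5.5
scene8 [ 586.6 -191.6] [64.3 62.5] 3.9
w1 [ 657.3 -123.8] [69.1 61.3] 4.2
w1 [580.2 -91.2] [62.7 66.6] 2.0
shift [-0.1818 -0.0038 -0.0014]
turn [-2.000e-02  4.000e-02  8.523e+01]
[ 0.71  0.03 -0.8   2.06  0.02  1.07 -0.14]
```

Request:
carry_out(motion=[{"xyz": [-0.015, 0, -0.01], "angular": [0, 0, 7]}, {"xyz": [-0.03, 0, -0.02], "angular": [0, 0, 14.5]}, {"xyz": [-0.05, -0.001, -0.02], "angular": [0, 0, 22]}, {"xyz": [-0.07, -0.002, -0.02], "angular": [0, 0, 30]}, {"xyz": [-0.09, -0.002, -0.02], "angular": [0, 0, 38]}, {"xyz": [-0.11, -0.003, -0.02], "angular": [0, 0, 46]}, {"xyz": [-0.13, -0.004, -0.02], "angular": [0, 0, 54]}, {"xyz": [-0.15, -0.005, -0.02], "angular": [0, 0, 62]}, {"xyz": [-0.165, -0.005, -0.02], "angular": [0, 0, 70]}, {"xyz": [-0.18, -0.005, -0.02], "angular": [0, 0, 78]}, {"xyz": [-0.189, -0.005, -0.02], "angular": [0, 0, 85.3]}, {"xyz": [-0.189, -0.005, -0.02], "angular": [0, 0, 85.3]}])

```text
clock: 17.4
position: [0.4079, -0.1978, 0.1199]
ee_rot: [1.0, 0.013, -0.001, -0.001]
ft_force: [0.5, -0.1, -1.5]
grip_width: 0.187
grasp_force: 97.3
```

Request:
carry_out(motion=[{"xyz": [0, 0, 0], "angular": [0, 0, 0]}, {"xyz": [0, 0, 0], "angular": [0, 0, 0]}])

```text
clock: 17.6
position: [0.4087, -0.1962, 0.1208]
ee_rot: [1.0, 0.017, -0.0, -0.0]
ft_force: [0.1, 0.3, -1.8]
grip_width: 0.19
grasp_force: 97.3
```

Run:
```python
from h import *
o=st(); print(np.round(o['joint_pos'],2)); move([.41,-.197,.12],1.8,o)
w=snap('wrist','w9.png'); s=snap('side','s9.png'); c=snap('scene','c9.png'); pr('side',tiles2(s)); pr('scene',tiles2(c)); pr('w',tiles2(w))
# expected pixels of prong tips & slat fronts in the wrist
for X in (.53,.54): 
    ys=np.arange(-.26,.0,.001); print(X,[int(w['img'][int(round(v)),int(round(u))].sum()//3) if 0<=v<419.4 and 0<=u<559.4 else 0 for u,v in (proj(w,[X,y,.04]) for y in ys)])
cv2.imwrite('pics/m9.png',np.hstack([cv2.resize(w['img'][:,:,::-1],(400,300)),cv2.resize(s['img'][150:300,170:370,::-1],(400,300))]))
```

```text
17.6 [ 0.4087 -0.1962  0.1208] [[0.999, 0.034, -0.001], [0.034, -0.999, 0.001], [-0.001, -0.001, -1.0]] [ 0.1   0.28 -1.8 ] 0.18961420201546317 97.3424506187439
[ 0.91  0.06 -0.57  1.98  0.04  1.11 -1.22]
shift [0.0012 0.0009 0.0008]
turn [-0.03  0.04  0.17]
side [617.  -92.3] [ 67.6 125.2] 85.9
side [ 583.6 -182.3] [55.9 57.2] 5.0
scene [ 586.3 -191.5] [63.7 62.6] 4.3
0.53 [112, 76, 64, 60, 61, 75, 156, 167, 169, 169, 170, 164, 132, 92, 64, 54, 58, 62, 48, 39, 64, 69, 69, 66, 67, 55, 37, 37, 36, 33, 36, 36, 36, 92, 155, 168, 168, 167, 168, 166, 164, 163, 164, 163, 161, 163, 162, 163, 160, 161, 159, 161, 161, 163, 161, 88, 45, 40, 37, 35, 32, 53, 155, 169, 171, 167, 169, 164, 94, 69, 68, 69, 69, 41, 34, 36, 116, 161, 166, 165, 166, 166, 164, 164, 163, 160, 159, 157, 158, 160, 163, 163, 164, 168, 170, 164, 87, 66, 37, 36, 33, 34, 42, 36, 34, 34, 40, 36, 33, 37, 34, 37, 47, 61, 56, 51, 51, 77, 162, 171, 169, 170, 171, 163, 41, 31, 38, 42, 36, 36, 37, 33, 42, 41, 40, 33, 50, 58, 61, 60, 57, 52, 56, 52, 52, 112, 170, 171, 172, 170, 170, 124, 63, 37, 34, 36, 36, 37, 39, 39, 38, 40, 64, 62
[... 712 characters left out ...]
 68, 66, 70, 41, 37, 35, 41, 40, 37, 38, 31, 34, 38, 30, 36, 39, 54, 60, 150, 170, 168, 171, 170, 168, 100, 68, 69, 58, 42, 36, 31, 37, 39, 38, 36, 37, 35, 34, 36, 34, 56, 61, 58, 55, 54, 86, 137, 170, 169, 170, 170, 169, 118, 33, 36, 40, 38, 40, 42, 38, 33, 37, 42, 40, 38, 54, 61, 58, 0, 0, 0, 0, 0, 0, 0, 0, 0, 0, 0, 0, 0, 0, 0, 0, 0, 0, 0, 0, 0, 0, 0, 0, 0, 0, 0, 0, 0, 0, 0, 0, 0, 0, 0, 0, 0, 0, 0, 0, 0, 0, 0, 0, 0, 0, 0, 0, 0, 0, 0, 0, 0, 0, 0, 0, 0, 0, 0, 0, 0, 0, 0, 170, 169, 171, 170, 165, 78, 39, 36, 55, 63, 58, 63, 58, 56, 58, 56, 55, 56, 53, 49, 59, 51, 57, 56, 56, 58, 102, 168, 170, 170, 168, 170, 159, 57, 55, 61, 61, 59, 58, 60, 56, 59, 0, 0, 0, 0, 0, 0, 0, 0, 0, 0, 0, 0, 0, 0, 0]
```

View pics/m9.png

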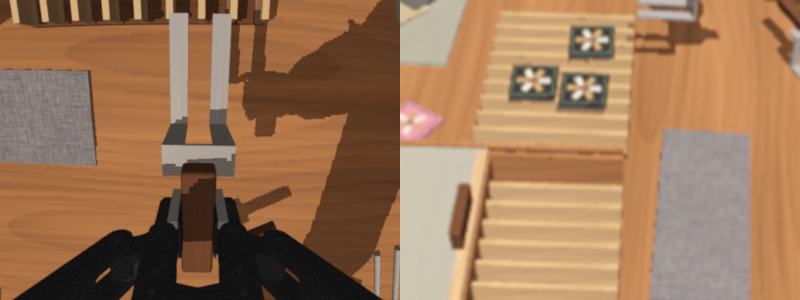

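Wrist view: prong tips are at (179,13) and (221,13) in the half-scale mosaic, level and parallel to the tool, with slat fronts behind them. In the side view the tiles are unchanged.

Run:
```python
from h import *
w=load('w9.png'); zt=.1208-.0185+.004
hsv=cv2.cvtColor(w['img'],cv2.COLOR_RGB2HSV); m=(hsv[...,1]<40)&(hsv[...,2]>140)
for v in (30,60,90,120,150):
    us=np.where(m[v,210:350])[0]+210; g=np.split(us,np.where(np.diff(us)>5)[0]+1)
    L=[onz(w,(k[0]+k[-1])/2,v,zt)[:2] for k in g if len(k)>8]; print(v,[(k[0],k[-1]) for k in g],np.round(L,4).tolist())
print('tip',onz(w,251,18,zt),onz(w,309,18,zt))
```

```text
30 [(np.int64(238), np.int64(262)), (np.int64(298), np.int64(322))] [[0.5154, -0.1806], [0.5163, -0.208]]
60 [(np.int64(239), np.int64(262)), (np.int64(298), np.int64(321))] [[0.5023, -0.181], [0.5033, -0.2085]]
90 [(np.int64(239), np.int64(262)), (np.int64(297), np.int64(319))] [[0.4888, -0.1812], [0.4898, -0.2086]]
120 [(np.int64(239), np.int64(261)), (np.int64(296), np.int64(318))] [[0.4747, -0.1811], [0.4757, -0.209]]
150 [(np.int64(239), np.int64(261)), (np.int64(295), np.int64(316))] [[0.46, -0.1813], [0.4609, -0.2091]]
tip [ 0.52044798 -0.18093274  0.1063    ] [ 0.52137181 -0.20723448  0.1063    ]
```

Request:
carry_out(motion=[{"xyz": [0, -0.0005, 0.02], "angular": [0, 0, 0]}, {"xyz": [0, -0.0005, 0.04], "angular": [0, 0, 0]}, {"xyz": [0, -0.0005, 0.055], "angular": [0, 0, 0]}, {"xyz": [0, -0.0005, 0.068], "angular": [0, 0, 0]}, {"xyz": [0, -0.0005, 0.078], "angular": [0, 0, 0]}, {"xyz": [0, -0.0005, 0.084], "angular": [0, 0, 0]}, {"xyz": [0, -0.0005, 0.084], "angular": [0, 0, 0]}, {"xyz": [0, -0.0005, 0.084], "angular": [0, 0, 0]}])

```text
clock: 18.55
position: [0.4092, -0.1966, 0.0377]
ee_rot: [1.0, 0.015, 0.0, 0.0]
ft_force: [0.3, 0.1, -1.5]
grip_width: 0.189
grasp_force: 97.4
```

Request:
carry_out(motion=[{"xyz": [0.01, 0, 0], "angular": [0, 0, 0]}, {"xyz": [0.02, 0, 0], "angular": [0, 0, 0]}, {"xyz": [0.03, 0, 0], "angular": [0, 0, 0]}, {"xyz": [0.03, 0, 0], "angular": [0, 0, 0]}])

```text
clock: 18.95
position: [0.4408, -0.1952, 0.0376]
ee_rot: [1.0, 0.016, 0.001, -0.0]
ft_force: [0.5, -0.4, -0.3]
grip_width: 0.187
grasp_force: 97.4
```

Request:
carry_out(motion=[{"xyz": [0.01, 0, 0], "angular": [0, 0, 0]}, {"xyz": [0.02, 0, 0], "angular": [0, 0, 0]}, {"xyz": [0.03, 0, 0], "angular": [0, 0, 0]}, {"xyz": [0.04, 0, 0], "angular": [0, 0, 0]}, {"xyz": [0.05, 0, 0], "angular": [0, 0, 0]}, {"xyz": [0.06, 0, 0], "angular": [0, 0, 0]}, {"xyz": [0.066, 0, 0], "angular": [0, 0, 0]}, {"xyz": [0.066, 0, 0], "angular": [0, 0, 0]}, {"xyz": [0.066, 0, 0], "angular": [0, 0, 0]}])

```text
clock: 19.85
position: [0.5046, -0.1935, 0.0372]
ee_rot: [1.0, 0.015, -0.0, -0.0]
ft_force: [-0.8, -0.0, -1.3]
grip_width: 0.188
grasp_force: 97.4
```

Request:
carry_out(motion=[{"xyz": [0, 0, -0.006], "angular": [0, 0, 0]}, {"xyz": [0, 0, -0.011], "angular": [0, 0, 0]}, {"xyz": [0, 0, -0.014], "angular": [0, 0, 0]}, {"xyz": [0, 0, -0.016], "angular": [0, 0, 0]}, {"xyz": [0, 0, -0.018], "angular": [0, 0, 0]}, {"xyz": [0, 0, -0.02], "angular": [0, 0, 0]}, {"xyz": [0, 0, -0.023], "angular": [0, 0, 0]}, {"xyz": [0, 0, -0.027], "angular": [0, 0, 0]}, {"xyz": [0, 0, -0.032], "angular": [0, 0, 0]}, {"xyz": [0, 0, -0.035], "angular": [0, 0, 0]}, {"xyz": [0, 0, -0.035], "angular": [0, 0, 0]}, {"xyz": [0, 0, -0.035], "angular": [0, 0, 0]}])

```text
clock: 21.05
position: [0.5048, -0.1936, 0.0724]
ee_rot: [1.0, 0.015, 0.0, 0.0]
ft_force: [-0.1, -0.2, -1.1]
grip_width: 0.186
grasp_force: 97.4
```

Run:
```python
from h import *
st(); s=snap('side','s10.png'); c=snap('scene','c10.png')
for z in (.047,.066): pr('side%.3f'%z,tiles2(s,z=z)); pr('scene',tiles2(c,z=z))
```

```text
21.05 [ 0.5048 -0.1936  0.0724] [[1.0, 0.031, 0.0], [0.031, -1.0, -0.0], [0.0, 0.0, -1.0]] [-0.13 -0.25 -1.07] 0.18586145836239204 97.39228963851929
side0.047 [617.  -92.3] [ 67.6 125.2] 85.9
side0.047 [ 585.6 -205. ] [61.2 62.9] 5.0
side0.066 [613.4 -72.5] [ 66.  122.4] 85.9
side0.066 [ 582.7 -182.7] [59.8 61.5] 5.0
```

Tile2 is lifted: its apparent shift matches about 19 mm of rise. Now I carry it round in front of the tray.

Request:
carry_out(motion=[{"xyz": [0, 0, -0.008], "angular": [0, 0, 0]}, {"xyz": [0, 0, -0.02], "angular": [0, 0, 0]}, {"xyz": [0, 0, -0.032], "angular": [0, 0, 0]}, {"xyz": [-0.004, 0, -0.042], "angular": [0, 0, 0]}, {"xyz": [-0.012, -0.004, -0.045], "angular": [0, 0, 0]}, {"xyz": [-0.022, -0.012, -0.045], "angular": [0, 0, 0]}, {"xyz": [-0.034, -0.024, -0.045], "angular": [0, 0, 0]}, {"xyz": [-0.046, -0.038, -0.045], "angular": [0, 0, -0.3]}, {"xyz": [-0.058, -0.054, -0.045], "angular": [0, 0, -0.6]}, {"xyz": [-0.07, -0.07, -0.045], "angular": [0, 0, -0.9]}, {"xyz": [-0.08, -0.086, -0.045], "angular": [0, 0, -1.2]}, {"xyz": [-0.087, -0.102, -0.045], "angular": [0, 0, -1.2]}])

```text
clock: 22.35
position: [0.4134, -0.0936, 0.1172]
ee_rot: [1.0, 0.026, -0.0, 0.0]
ft_force: [0.3, 0.1, -2.2]
grip_width: 0.192
grasp_force: 97.4
```

Request:
carry_out(motion=[{"xyz": [-0.002, -0.016, 0], "angular": [0, 0, 0]}, {"xyz": [-0.002, -0.032, 0], "angular": [0, 0, 0]}, {"xyz": [-0.002, -0.048, 0], "angular": [0, 0, 0]}, {"xyz": [-0.002, -0.064, 0], "angular": [0, 0, 0]}, {"xyz": [-0.002, -0.08, 0], "angular": [0, 0, 0]}, {"xyz": [-0.002, -0.096, 0], "angular": [0, 0, 0]}, {"xyz": [-0.002, -0.112, 0], "angular": [0, 0, 0]}, {"xyz": [-0.002, -0.128, 0], "angular": [0, 0, 0]}, {"xyz": [-0.002, -0.144, 0], "angular": [0, 0, 0]}, {"xyz": [-0.002, -0.158, 0], "angular": [0, 0, 0]}, {"xyz": [-0.002, -0.168, 0], "angular": [0, 0, 0]}, {"xyz": [-0.002, -0.174, 0], "angular": [0, 0, 0]}])

```text
clock: 23.55
position: [0.4037, 0.0805, 0.1174]
ee_rot: [1.0, 0.026, 0.0, 0.0]
ft_force: [0.2, -0.3, -0.7]
grip_width: 0.191
grasp_force: 97.3
```

Request:
carry_out(motion=[{"xyz": [0, -0.001, 0], "angular": [0, 0, 0]}, {"xyz": [0, -0.001, 0], "angular": [0, 0, 0]}, {"xyz": [0, -0.001, 0], "angular": [0, 0, 0]}])

```text
clock: 23.85
position: [0.4038, 0.0799, 0.1173]
ee_rot: [1.0, 0.025, -0.0, 0.0]
ft_force: [-0.1, 0.1, -1.6]
grip_width: 0.192
grasp_force: 97.3
```

```bash
cat >> h.py <<'E'
def slats(c,X,y0,y1,z=.04,thr=140):
    """bright slat tops along a world line x=X at height z -> centres, widths (mm)"""
    ys=np.arange(y0,y1,.0005); b=[]
    for y in ys:
        u,v=proj(c,[X,y,z]); b.append(c['img'][int(round(v)),int(round(u))].max() if 0<=v<419.4 and 0<=u<559.4 else 0)
    on=np.where(np.array(b)>thr)[0]
    if len(on)==0: return []
    return [(round((ys[k[0]]+ys[k[-1]])*500,1),round((ys[k[-1]]-ys[k[0]])*1000,1)) for k in np.split(on,np.where(np.diff(on)>2)[0]+1)]
E
python3 - <<'E'
from h import *
st(); w=snap('wrist','w11.png')
for X in (.525,.53,.535): print(X,slats(w,X,.02,.26,thr=170))
print('tile on prongs',[ (np.round(r[0],1),np.round(r[1],1),r[2]) for r in tiles(w,(.42,.56,-.02,.2),z=.1167-.0185+.012)])
E
```

```text
23.85 [0.4038 0.0799 0.1173] [[0.999, 0.051, -0.0], [0.051, -0.999, -0.0], [-0.0, 0.0, -1.0]] [-0.07  0.07 -1.58] 0.19185437958718082 97.29124546051025
0.525 [(np.float64(26.5), np.float64(6.0)), (np.float64(64.5), np.float64(15.0)), (np.float64(88.3), np.float64(5.5)), (np.float64(115.8), np.float64(5.5)), (np.float64(144.0), np.float64(6.0)), (np.float64(171.5), np.float64(5.0)), (np.float64(199.8), np.float64(5.5)), (np.float64(227.3), np.float64(5.5))]
0.53 [(np.float64(22.3), np.float64(4.5)), (np.float64(28.3), np.float64(3.5)), (np.float64(60.3), np.float64(5.5)), (np.float64(88.5), np.float64(6.0)), (np.float64(116.5), np.float64(6.0)), (np.float64(144.0), np.float64(6.0)), (np.float64(172.0), np.float64(5.0)), (np.float64(199.8), np.float64(5.5)), (np.float64(227.8), np.float64(6.5))]
0.535 [(np.float64(22.3), np.float64(4.5)), (np.float64(28.3), np.float64(3.5)), (np.float64(60.8), np.float64(5.5)), (np.float64(88.8), np.float64(5.5))]
tile on prongs []
```

Request:
carry_out(motion=[{"xyz": [0.006, -0.001, 0], "angular": [0, 0, 0]}, {"xyz": [0.018, -0.002, 0], "angular": [0, 0, 0]}, {"xyz": [0.032, -0.003, 0], "angular": [0, 0, 0]}, {"xyz": [0.048, -0.003, 0], "angular": [0, 0, 0]}, {"xyz": [0.064, -0.003, 0], "angular": [0, 0, 0]}, {"xyz": [0.08, -0.003, 0], "angular": [0, 0, 0]}, {"xyz": [0.096, -0.003, 0], "angular": [0, 0, 0]}, {"xyz": [0.112, -0.003, 0], "angular": [0, 0, 0]}, {"xyz": [0.126, -0.003, 0], "angular": [0, 0, 0]}, {"xyz": [0.138, -0.003, 0], "angular": [0, 0, 0]}, {"xyz": [0.147, -0.003, 0], "angular": [0, 0, 0]}, {"xyz": [0.151, -0.003, 0], "angular": [0, 0, 0]}])

```text
clock: 25.1
position: [0.5551, 0.0912, 0.1171]
ee_rot: [1.0, 0.026, -0.0, -0.0]
ft_force: [0.5, -1.3, -2.1]
grip_width: 0.188
grasp_force: 97.3
```

Request:
carry_out(motion=[{"xyz": [0, 0, 0.002], "angular": [0, 0, 0]}, {"xyz": [0, 0, 0.01], "angular": [0, 0, 0]}, {"xyz": [0, 0, 0.02], "angular": [0, 0, 0]}, {"xyz": [0, 0, 0.03], "angular": [0, 0, 0]}, {"xyz": [0, 0, 0.04], "angular": [0, 0, 0]}, {"xyz": [0, 0, 0.047], "angular": [0, 0, 0]}, {"xyz": [0, 0, 0.052], "angular": [0, 0, 0]}, {"xyz": [0, 0, 0.056], "angular": [0, 0, 0]}, {"xyz": [0, 0, 0.058], "angular": [0, 0, 0]}, {"xyz": [0, 0, 0.058], "angular": [0, 0, 0]}])

```text
clock: 26.1
position: [0.5544, 0.0912, 0.0592]
ee_rot: [1.0, 0.026, -0.0, 0.0]
ft_force: [-0.8, -0.2, -1.8]
grip_width: 0.188
grasp_force: 97.3
```

Request:
carry_out(motion=[{"xyz": [0, 0, 0.002], "angular": [0, 0, 0]}, {"xyz": [0, 0, 0.004], "angular": [0, 0, 0]}, {"xyz": [0, 0, 0.006], "angular": [0, 0, 0]}, {"xyz": [0, 0, 0.008], "angular": [0, 0, 0]}, {"xyz": [0, 0, 0.011], "angular": [0, 0, 0]}, {"xyz": [0, 0, 0.015], "angular": [0, 0, 0]}, {"xyz": [0, 0, 0.019], "angular": [0, 0, 0]}, {"xyz": [0, 0, 0.021], "angular": [0, 0, 0]}, {"xyz": [0, 0, 0.021], "angular": [0, 0, 0]}])

```text
clock: 27.0
position: [0.5541, 0.0911, 0.0379]
ee_rot: [1.0, 0.026, -0.0, 0.0]
ft_force: [0.1, 0.2, -1.3]
grip_width: 0.192
grasp_force: 97.3
```

Run:
```python
from h import *
st(); s=snap('side','s12.png'); c=snap('scene','c12.png')
for n,d in (('side',s),('scene',c)): pr(n,tiles2(d,(.5,.72,.02,.27)))
```

```text
27.0 [0.5541 0.0911 0.0379] [[0.999, 0.051, -0.001], [0.051, -0.999, -0.0], [-0.001, 0.0, -1.0]] [ 0.1   0.22 -1.31] 0.1916625314262542 97.32693672180176
side [632.4 100.9] [57.9 61.4] 6.9
```

Request:
carry_out(motion=[{"xyz": [-0.005, 0, 0], "angular": [0, 0, 0]}, {"xyz": [-0.015, 0, 0], "angular": [0, 0, 0]}, {"xyz": [-0.03, 0, 0], "angular": [0, 0, 0]}, {"xyz": [-0.045, 0, 0], "angular": [0, 0, 0]}, {"xyz": [-0.06, 0, 0], "angular": [0, 0, 0]}, {"xyz": [-0.075, 0, 0], "angular": [0, 0, 0]}, {"xyz": [-0.09, 0, 0], "angular": [0, 0, 0]}, {"xyz": [-0.105, 0, 0], "angular": [0, 0, 0]}, {"xyz": [-0.12, 0, 0], "angular": [0, 0, 0]}, {"xyz": [-0.13, 0, -0.01], "angular": [0, 0, 0]}, {"xyz": [-0.14, 0, -0.03], "angular": [0, 0, 0]}, {"xyz": [-0.142, 0, -0.06], "angular": [0, 0, 0]}])

```text
clock: 28.3
position: [0.4097, 0.0835, 0.0976]
ee_rot: [1.0, 0.026, -0.002, 0.001]
ft_force: [1.9, 0.2, -0.8]
grip_width: 0.194
grasp_force: 97.4
```

Run:
```python
from h import *
o=st(); s=snap('side','s13.png'); c=snap('scene','c13.png')
for n,d in (('side',s),('scene',c)): pr(n+' tray',tiles2(d,(.5,.72,.02,.27))); pr(n+' rack',tiles2(d))
move([.42,-.1145,.12],1.8,o)
```

```text
28.3 [0.4097 0.0835 0.0976] [[0.999, 0.052, -0.003], [0.052, -0.999, -0.001], [-0.003, 0.001, -1.0]] [ 1.88  0.19 -0.8 ] 0.19433260827795376 97.37660050392151
side tray [633.2 100.9] [57.2 61.4] 5.8
side rack [617.  -92.3] [ 67.6 125.2] 85.9
scene tray [633.7  93.4] [60. 64.] 5.2
shift [-1.000e-04  1.983e-01 -2.220e-02]
turn [0.06 0.19 1.17]
```

Request:
carry_out(motion=[{"xyz": [0, 0.02, -0.01], "angular": [0, 0, 0.4]}, {"xyz": [0, 0.05, -0.022], "angular": [0, 0, 0.8]}, {"xyz": [0, 0.08, -0.022], "angular": [0, 0, 1.2]}, {"xyz": [0, 0.11, -0.022], "angular": [0, 0, 1.2]}, {"xyz": [0, 0.14, -0.022], "angular": [0, 0, 1.2]}, {"xyz": [0, 0.16, -0.022], "angular": [0, 0, 1.2]}, {"xyz": [0, 0.171, -0.022], "angular": [0, 0, 1.2]}, {"xyz": [0, 0.171, -0.022], "angular": [0, 0, 1.2]}, {"xyz": [0, 0.171, -0.022], "angular": [0, 0, 1.2]}, {"xyz": [0, 0.171, -0.022], "angular": [0, 0, 1.2]}])

```text
clock: 29.4
position: [0.4214, -0.0857, 0.1203]
ee_rot: [1.0, 0.016, 0.0, 0.0]
ft_force: [-0.5, -0.5, -1.6]
grip_width: 0.19
grasp_force: 97.5
```

```bash
cat >> h.py <<'E'
def prongs(w,zt):
    hsv=cv2.cvtColor(w['img'],cv2.COLOR_RGB2HSV); m=(hsv[...,1]<40)&(hsv[...,2]>90)
    for v in (30,70,110):
        us=np.where(m[v,210:350])[0]+210; g=np.split(us,np.where(np.diff(us)>5)[0]+1)
        L=np.array([onz(w,(k[0]+k[-1])/2,v,zt)[:2]*1000 for k in g if len(k)>8]); print(v,np.round(L,1).tolist(),'mid',np.round(L.mean(0),1) if len(L) else '')
E
python3 - <<'E'
from h import *
o=st(); w=snap('wrist','w14.png')
for X in (.53,.535,.54): print(X,slats(w,X,-.26,0.0,thr=120))
prongs(w,o['position'][2]-.0145)
s=snap('side','s14.png'); c=snap('scene','c14.png'); pr('side',tiles2(s)); pr('scene',tiles2(c))
E
```

```text
29.4 [ 0.4214 -0.0857  0.1203] [[0.999, 0.032, 0.0], [0.032, -0.999, -0.0], [0.0, 0.0, -1.0]] [-0.54 -0.49 -1.61] 0.1900702481351277 97.51030683517456
0.53 [(np.float64(-251.0), np.float64(4.0)), (np.float64(-222.7), np.float64(4.5)), (np.float64(-207.2), np.float64(6.5)), (np.float64(-189.0), np.float64(19.0)), (np.float64(-162.5), np.float64(15.0)), (np.float64(-139.0), np.float64(7.0)), (np.float64(-104.7), np.float64(19.5)), (np.float64(-83.2), np.float64(6.5)), (np.float64(-62.7), np.float64(21.5)), (np.float64(-21.7), np.float64(18.5))]
0.535 [(np.float64(-250.2), np.float64(4.5)), (np.float64(-221.5), np.float64(7.0)), (np.float64(-206.5), np.float64(5.0)), (np.float64(-188.7), np.float64(18.5)), (np.float64(-162.2), np.float64(15.5)), (np.float64(-139.0), np.float64(7.0)), (np.float64(-104.5), np.float64(19.0)), (np.float64(-83.2), np.float64(6.5)), (np.float64(-62.5), np.float64(21.0)), (np.float64(-26.0), np.float64(9.0))]
0.54 [(np.float64(-250.5), np.float64(4.0)), (np.float64(-214.7), np.float64(21.5)), (np.float64(-188.7), np.float64(18.5)), (np.float64(-162.2), np.float64(15.5)), (np.float64(-138.7), np.float64(6.5)), (np.float64(-104.7), np.float64(18.5)), (np.float64(-83.0), np.float64(6.0)), (np.float64(-62.0), np.float64(22.0)), (np.float64(-25.0), np.float64(11.0))]
30 [[528.0, -70.3], [528.9, -97.7]] mid [528.4 -84. ]
70 [[510.5, -70.8], [511.4, -98.0]] mid [511.  -84.4]
110 [[492.1, -70.8], [493.0, -98.4]] mid [492.6 -84.6]
side [616.3 -92.1] [ 68.9 124.2] 89.7
```

Run:
```python
from h import *
for f in ('side0.png','s13.png','s14.png'):
    c=load(f); hsv=cv2.cvtColor(c['img'],cv2.COLOR_RGB2HSV); m=((hsv[...,1]<60)&(hsv[...,2]>150)).astype(np.uint8); m=cv2.morphologyEx(m,cv2.MORPH_CLOSE,np.ones((7,7)))
    n,_,st_,ce=cv2.connectedComponentsWithStats(m)
    print(f,[(np.round(onz(c,*ce[i],.048)[:2]*1000,1).tolist(),int(st_[i,4])) for i in range(1,n) if 20<st_[i,4]<300 and 195<ce[i][0]<290 and 155<ce[i][1]<215])
```

```text
side0.png [([584.2, -187.3], 77), ([665.2, -122.0], 79), ([584.0, -93.1], 87)]
s13.png [([650.3, -101.8], 85), ([584.0, -93.3], 88)]
s14.png [([650.3, -101.8], 85), ([584.0, -93.1], 87)]
```

Tile3 has been knocked to (0.650,-0.102), while tile1 is still at (0.584,-0.093). I stop the prong tips at x=0.612, short of tile3's front edge.

Request:
carry_out(motion=[{"xyz": [0, 0.001, 0.02], "angular": [0, 0, 0]}, {"xyz": [0, 0.001, 0.04], "angular": [0, 0, 0]}, {"xyz": [0, 0.001, 0.055], "angular": [0, 0, 0]}, {"xyz": [0, 0.001, 0.068], "angular": [0, 0, 0]}, {"xyz": [0, 0.001, 0.078], "angular": [0, 0, 0]}, {"xyz": [0, 0.001, 0.083], "angular": [0, 0, 0]}, {"xyz": [0, 0.001, 0.083], "angular": [0, 0, 0]}, {"xyz": [0, 0.001, 0.083], "angular": [0, 0, 0]}])

```text
clock: 30.35
position: [0.4217, -0.0879, 0.0377]
ee_rot: [1.0, 0.015, 0.0, 0.0]
ft_force: [0.5, -0.0, -1.2]
grip_width: 0.193
grasp_force: 97.5
```

Request:
carry_out(motion=[{"xyz": [0.008, 0, 0], "angular": [0, 0, 0]}, {"xyz": [0.018, 0, 0], "angular": [0, 0, 0]}, {"xyz": [0.028, 0, 0], "angular": [0, 0, 0]}, {"xyz": [0.038, 0, 0], "angular": [0, 0, 0]}, {"xyz": [0.048, 0, 0], "angular": [0, 0, 0]}, {"xyz": [0.058, 0, 0], "angular": [0, 0, 0]}, {"xyz": [0.068, 0, 0], "angular": [0, 0, 0]}, {"xyz": [0.074, 0, 0], "angular": [0, 0, 0]}, {"xyz": [0.0765, 0, 0], "angular": [0, 0, 0]}, {"xyz": [0.0765, 0, 0], "angular": [0, 0, 0]}, {"xyz": [0.0765, 0, 0], "angular": [0, 0, 0]}])

```text
clock: 31.45
position: [0.4975, -0.0856, 0.0373]
ee_rot: [1.0, 0.015, -0.0, 0.0]
ft_force: [0.1, -0.7, -0.6]
grip_width: 0.194
grasp_force: 97.5
```

Request:
carry_out(motion=[{"xyz": [0, 0, -0.006], "angular": [0, 0, 0]}, {"xyz": [0, 0, -0.011], "angular": [0, 0, 0]}, {"xyz": [0, 0, -0.014], "angular": [0, 0, 0]}, {"xyz": [0, 0, -0.016], "angular": [0, 0, 0]}, {"xyz": [0, 0, -0.018], "angular": [0, 0, 0]}, {"xyz": [0, 0, -0.02], "angular": [0, 0, 0]}, {"xyz": [0, 0, -0.023], "angular": [0, 0, 0]}, {"xyz": [0, 0, -0.027], "angular": [0, 0, 0]}, {"xyz": [0, 0, -0.032], "angular": [0, 0, 0]}, {"xyz": [0, 0, -0.035], "angular": [0, 0, 0]}, {"xyz": [0, 0, -0.035], "angular": [0, 0, 0]}])

```text
clock: 32.55
position: [0.4982, -0.0857, 0.0729]
ee_rot: [1.0, 0.015, 0.0, 0.0]
ft_force: [-0.2, 0.1, -2.7]
grip_width: 0.191
grasp_force: 97.5
```

```bash
cat >> h.py <<'E'
def flowers(c,z=.048,roi=(.5,.75,-.27,.27)):
    hsv=cv2.cvtColor(c['img'],cv2.COLOR_RGB2HSV); m=((hsv[...,1]<60)&(hsv[...,2]>150)).astype(np.uint8); m=cv2.morphologyEx(m,cv2.MORPH_CLOSE,np.ones((7,7)))
    n,_,s,ce=cv2.connectedComponentsWithStats(m); o=[]
    for i in range(1,n):
        p=onz(c,*ce[i],z)
        if 30<s[i,4]<200 and roi[0]<p[0]<roi[1] and roi[2]<p[1]<roi[3]: o.append((np.round(p[:2]*1000,1).tolist(),int(s[i,4])))
    return o
E
python3 - <<'E'
from h import *
st(); s=snap('side','s15.png')
for z in (.048,.067): print(z,flowers(s,z))
E
```

```text
32.55 [ 0.4982 -0.0857  0.0729] [[1.0, 0.03, 0.001], [0.03, -1.0, -0.0], [0.001, 0.0, -1.0]] [-0.17  0.12 -2.71] 0.19069401632596733 97.52027034759521
0.048 [([506.1, -215.8], 56), ([541.4, -145.1], 52), ([576.7, -95.3], 188), ([650.3, -101.8], 85), ([633.8, 98.7], 119)]
0.067 [([505.0, -193.2], 56), ([539.5, -124.1], 52), ([574.0, -75.4], 188), ([646.0, -81.8], 85), ([629.8, 114.1], 119)]
```

Request:
carry_out(motion=[{"xyz": [0, 0, -0.008], "angular": [0, 0, 0]}, {"xyz": [0, 0, -0.02], "angular": [0, 0, 0]}, {"xyz": [0, 0, -0.032], "angular": [0, 0, 0]}, {"xyz": [-0.004, 0, -0.042], "angular": [0, 0, 0]}, {"xyz": [-0.012, -0.002, -0.045], "angular": [0, 0, 0]}, {"xyz": [-0.022, -0.008, -0.045], "angular": [0, 0, 0]}, {"xyz": [-0.034, -0.018, -0.045], "angular": [0, 0, 0]}, {"xyz": [-0.046, -0.032, -0.045], "angular": [0, 0, -0.3]}, {"xyz": [-0.058, -0.048, -0.045], "angular": [0, 0, -0.6]}, {"xyz": [-0.068, -0.066, -0.045], "angular": [0, 0, -0.9]}, {"xyz": [-0.076, -0.084, -0.045], "angular": [0, 0, -1.2]}, {"xyz": [-0.08, -0.102, -0.045], "angular": [0, 0, -1.2]}])

```text
clock: 33.8
position: [0.4133, 0.0148, 0.1169]
ee_rot: [1.0, 0.026, -0.0, 0.0]
ft_force: [0.8, -0.1, -0.9]
grip_width: 0.19
grasp_force: 97.4
```

Request:
carry_out(motion=[{"xyz": [-0.001, -0.017, 0], "angular": [0, 0, 0]}, {"xyz": [-0.001, -0.034, 0], "angular": [0, 0, 0]}, {"xyz": [-0.002, -0.051, 0], "angular": [0, 0, 0]}, {"xyz": [-0.002, -0.068, 0], "angular": [0, 0, 0]}, {"xyz": [-0.002, -0.085, 0], "angular": [0, 0, 0]}, {"xyz": [-0.002, -0.102, 0], "angular": [0, 0, 0]}, {"xyz": [-0.002, -0.119, 0], "angular": [0, 0, 0]}, {"xyz": [-0.002, -0.136, 0], "angular": [0, 0, 0]}, {"xyz": [-0.002, -0.153, 0], "angular": [0, 0, 0]}, {"xyz": [-0.002, -0.167, 0], "angular": [0, 0, 0]}, {"xyz": [-0.002, -0.177, 0], "angular": [0, 0, 0]}, {"xyz": [-0.002, -0.18, 0], "angular": [0, 0, 0]}])

```text
clock: 35.0
position: [0.4024, 0.1949, 0.1171]
ee_rot: [1.0, 0.027, -0.0, -0.0]
ft_force: [0.5, -0.6, -1.7]
grip_width: 0.189
grasp_force: 97.4
```

Request:
carry_out(motion=[{"xyz": [0, 0, 0], "angular": [0, 0, 0]}, {"xyz": [0, 0, 0], "angular": [0, 0, 0]}, {"xyz": [0, 0, 0], "angular": [0, 0, 0]}])

```text
clock: 35.3
position: [0.4035, 0.193, 0.1172]
ee_rot: [1.0, 0.025, -0.0, 0.0]
ft_force: [0.7, -1.0, -2.0]
grip_width: 0.193
grasp_force: 97.4
```

Run:
```python
from h import *
o=st(); w=snap('wrist','w16.png'); s=snap('side','s16.png')
for X in (.53,.535): print(X,slats(w,X,.02,.26,thr=170))
print(flowers(s),'raised',flowers(s,.11,(.4,.6,.05,.3)))
print('tile on prongs'); pr('w',tiles(w,(.40,.56,.1,.3),z=.11))
move([.542,.2014,.118],3,o)
```

```text
35.3 [0.4035 0.193  0.1172] [[0.999, 0.051, -0.0], [0.051, -0.999, -0.0], [-0.0, 0.0, -1.0]] [ 0.74 -1.02 -1.96] 0.1932168619916807 97.42994785308838
0.53 [(np.float64(60.8), np.float64(5.5)), (np.float64(89.0), np.float64(6.0)), (np.float64(116.8), np.float64(5.5)), (np.float64(200.3), np.float64(5.5)), (np.float64(228.3), np.float64(5.5))]
0.535 [(np.float64(61.3), np.float64(5.5)), (np.float64(89.0), np.float64(6.0)), (np.float64(117.0), np.float64(6.0)), (np.float64(145.3), np.float64(5.5)), (np.float64(172.8), np.float64(5.5)), (np.float64(200.8), np.float64(5.5))]
[([650.3, -101.8], 85), ([634.1, 99.0], 114)] raised []
tile on prongs
shift [ 0.1388 -0.0014 -0.0008]
turn [ 0.03  0.   -0.1 ]
```

Request:
carry_out(motion=[{"xyz": [0.006, -0.001, 0], "angular": [0, 0, 0]}, {"xyz": [0.018, -0.002, 0], "angular": [0, 0, 0]}, {"xyz": [0.032, -0.002, 0], "angular": [0, 0, 0]}, {"xyz": [0.046, -0.002, 0], "angular": [0, 0, 0]}, {"xyz": [0.06, -0.002, 0], "angular": [0, 0, 0]}, {"xyz": [0.074, -0.002, 0], "angular": [0, 0, 0]}, {"xyz": [0.088, -0.002, 0], "angular": [0, 0, 0]}, {"xyz": [0.102, -0.002, 0], "angular": [0, 0, 0]}, {"xyz": [0.116, -0.002, 0], "angular": [0, 0, 0]}, {"xyz": [0.128, -0.002, 0], "angular": [0, 0, 0]}, {"xyz": [0.136, -0.002, 0], "angular": [0, 0, 0]}, {"xyz": [0.139, -0.002, 0], "angular": [0, 0, 0]}])

```text
clock: 36.6
position: [0.5429, 0.2027, 0.117]
ee_rot: [1.0, 0.025, -0.0, -0.0]
ft_force: [0.1, -0.2, -1.8]
grip_width: 0.193
grasp_force: 97.4
```

Request:
carry_out(motion=[{"xyz": [0, 0, 0.002], "angular": [0, 0, 0]}, {"xyz": [0, 0, 0.01], "angular": [0, 0, 0]}, {"xyz": [0, 0, 0.02], "angular": [0, 0, 0]}, {"xyz": [0, 0, 0.03], "angular": [0, 0, 0]}, {"xyz": [0, 0, 0.04], "angular": [0, 0, 0]}, {"xyz": [0, 0, 0.047], "angular": [0, 0, 0]}, {"xyz": [0, 0, 0.052], "angular": [0, 0, 0]}, {"xyz": [0, 0, 0.056], "angular": [0, 0, 0]}, {"xyz": [0, 0, 0.058], "angular": [0, 0, 0]}, {"xyz": [0, 0, 0.058], "angular": [0, 0, 0]}])

```text
clock: 37.6
position: [0.5422, 0.2027, 0.0592]
ee_rot: [1.0, 0.026, -0.0, 0.0]
ft_force: [-0.8, -0.3, -2.0]
grip_width: 0.194
grasp_force: 97.4
```

Request:
carry_out(motion=[{"xyz": [0, 0, 0.002], "angular": [0, 0, 0]}, {"xyz": [0, 0, 0.004], "angular": [0, 0, 0]}, {"xyz": [0, 0, 0.006], "angular": [0, 0, 0]}, {"xyz": [0, 0, 0.008], "angular": [0, 0, 0]}, {"xyz": [0, 0, 0.011], "angular": [0, 0, 0]}, {"xyz": [0, 0, 0.015], "angular": [0, 0, 0]}, {"xyz": [0, 0, 0.019], "angular": [0, 0, 0]}, {"xyz": [0, 0, 0.021], "angular": [0, 0, 0]}, {"xyz": [0, 0, 0.021], "angular": [0, 0, 0]}])

```text
clock: 38.5
position: [0.542, 0.2026, 0.0379]
ee_rot: [1.0, 0.026, -0.0, 0.0]
ft_force: [-0.6, 0.2, -1.9]
grip_width: 0.192
grasp_force: 97.5
```

Run:
```python
from h import *
st(); s=snap('side','s17.png'); c=snap('scene','c17.png')
print(flowers(s)); print(flowers(c)); pr('side',tiles2(s,(.5,.72,.02,.27))); pr('scene',tiles2(c,(.5,.72,.02,.27)))
```

```text
38.5 [0.542  0.2026 0.0379] [[0.999, 0.051, -0.001], [0.051, -0.999, -0.0], [-0.001, 0.0, -1.0]] [-0.58  0.19 -1.92] 0.1917535851726874 97.45610117912292
[([650.0, -95.2], 91), ([639.5, 106.9], 40), ([552.7, 169.8], 86), ([583.1, 191.6], 89), ([628.5, 196.4], 134), ([611.4, 234.1], 54)]
[([563.3, 227.2], 32), ([628.0, 194.2], 57), ([650.6, -105.0], 94)]
side [627.4 200.8] [57.6 62.4] 1.8
scene [633.7  93.7] [60.  63.5] 5.2
```

Request:
carry_out(motion=[{"xyz": [-0.005, 0, 0], "angular": [0, 0, 0]}, {"xyz": [-0.015, 0, 0], "angular": [0, 0, 0]}, {"xyz": [-0.03, 0, 0], "angular": [0, 0, 0]}, {"xyz": [-0.045, 0, 0], "angular": [0, 0, 0]}, {"xyz": [-0.06, 0, 0], "angular": [0, 0, 0]}, {"xyz": [-0.075, 0, 0], "angular": [0, 0, 0]}, {"xyz": [-0.09, 0, 0], "angular": [0, 0, 0]}, {"xyz": [-0.105, 0, 0], "angular": [0, 0, 0]}, {"xyz": [-0.12, 0, 0], "angular": [0, 0, 0]}, {"xyz": [-0.13, 0, -0.01], "angular": [0, 0, 0]}, {"xyz": [-0.135, 0, -0.04], "angular": [0, 0, 0]}, {"xyz": [-0.135, 0, -0.08], "angular": [0, 0, 0]}])

```text
clock: 39.8
position: [0.4047, 0.1952, 0.1177]
ee_rot: [1.0, 0.026, -0.002, 0.001]
ft_force: [2.2, -1.1, -0.3]
grip_width: 0.19
grasp_force: 97.5
```

Run:
```python
from h import *
o=st(); s=snap('side','s18.png'); c=snap('scene','c18.png')
print(flowers(s)); print(flowers(c)); 
for n,d in (('side',s),('scene',c)): pr(n+' tray',tiles2(d,(.5,.72,.02,.27))); pr(n+' rack',tiles2(d))
print('scene0',flowers(load('scene0.png')))
```

```text
39.8 [0.4047 0.1952 0.1177] [[0.999, 0.053, -0.003], [0.053, -0.999, -0.002], [-0.003, 0.002, -1.0]] [ 2.23 -1.08 -0.32] 0.18983584318367933 97.46130108833313
[([650.3, -101.8], 85), ([634.1, 99.0], 114), ([628.6, 196.4], 133)]
[([628.0, 194.2], 57), ([632.2, 96.9], 71), ([649.5, -103.9], 89)]
side tray [627.1 199.5] [57.7 59.3] 5.4
side tray [633.2 100.9] [57.2 61.4] 5.8
side rack [649. -98.] [56.7 60.2] 4.2
scene tray [633.7  93.6] [60.  63.5] 5.2
scene tray [640.  176.9] [79.4 89.9] 4.7
scene rack [ 651.6 -106.4] [62.6 62.3] 2.9
scene0 [([583.5, -96.3], 72), ([583.6, -190.3], 80), ([664.8, -125.8], 90)]
```

Request:
carry_out(motion=[{"xyz": [0, 0.025, -0.002], "angular": [0, 0, 0.3]}, {"xyz": [0, 0.06, -0.002], "angular": [0, 0, 0.6]}, {"xyz": [0, 0.1, -0.002], "angular": [0, 0, 0.9]}, {"xyz": [0, 0.14, -0.002], "angular": [0, 0, 1.2]}, {"xyz": [0, 0.18, -0.002], "angular": [0, 0, 1.2]}, {"xyz": [0, 0.22, -0.002], "angular": [0, 0, 1.2]}, {"xyz": [0, 0.255, -0.002], "angular": [0, 0, 1.2]}, {"xyz": [0, 0.285, -0.002], "angular": [0, 0, 1.2]}, {"xyz": [0, 0.3085, -0.002], "angular": [0, 0, 1.2]}, {"xyz": [0, 0.3085, -0.002], "angular": [0, 0, 1.2]}, {"xyz": [0, 0.3085, -0.002], "angular": [0, 0, 1.2]}, {"xyz": [0, 0.3085, -0.002], "angular": [0, 0, 1.2]}])

```text
clock: 41.1
position: [0.4229, -0.1112, 0.12]
ee_rot: [1.0, 0.016, -0.0, 0.0]
ft_force: [-0.1, -0.2, -1.2]
grip_width: 0.188
grasp_force: 97.7
```

Run:
```python
from h import *
o=st(); w=snap('wrist','w19.png')
for X in (.53,.54): print(X,slats(w,X,-.26,0.0,thr=130))
prongs(w,o['position'][2]-.0145)
s=snap('side','s19.png'); print(flowers(s))
```

```text
41.1 [ 0.4229 -0.1112  0.12  ] [[0.999, 0.032, -0.0], [0.032, -0.999, -0.0], [-0.0, 0.0, -1.0]] [-0.13 -0.24 -1.23] 0.18816858172976217 97.65644788742065
0.53 [(np.float64(-222.2), np.float64(7.5)), (np.float64(-210.2), np.float64(5.5)), (np.float64(-194.7), np.float64(7.5)), (np.float64(-184.5), np.float64(4.0)), (np.float64(-167.0), np.float64(7.0)), (np.float64(-131.7), np.float64(21.5)), (np.float64(-111.5), np.float64(6.0)), (np.float64(-89.5), np.float64(19.0)), (np.float64(-55.2), np.float64(6.5)), (np.float64(-23.5), np.float64(14.0))]
0.54 [(np.float64(-250.2), np.float64(6.5)), (np.float64(-232.7), np.float64(1.5)), (np.float64(-222.2), np.float64(6.5)), (np.float64(-215.0), np.float64(0.0)), (np.float64(-209.2), np.float64(4.5)), (np.float64(-194.2), np.float64(6.5)), (np.float64(-184.2), np.float64(3.5)), (np.float64(-166.5), np.float64(7.0)), (np.float64(-131.2), np.float64(20.5)), (np.float64(-111.2), np.float64(6.5)), (np.float64(-89.2), np.float64(18.5)), (np.float64(-55.2), np.float64(5.5)), (np.float64(-26.7), np.float64(7.5))]
30 [[529.6, -95.9], [530.5, -123.3]] mid [ 530.1 -109.6]
70 [[512.1, -96.4], [513.0, -123.9]] mid [ 512.6 -110.1]
110 [[493.7, -96.6], [494.6, -124.2]] mid [ 494.2 -110.4]
[([650.3, -101.8], 85), ([633.8, 98.7], 119), ([628.6, 196.4], 133)]
```

Request:
carry_out(motion=[{"xyz": [0, 0.0005, 0.02], "angular": [0, 0, 0]}, {"xyz": [0, 0.0005, 0.04], "angular": [0, 0, 0]}, {"xyz": [0, 0.0005, 0.055], "angular": [0, 0, 0]}, {"xyz": [0, 0.0005, 0.068], "angular": [0, 0, 0]}, {"xyz": [0, 0.0005, 0.078], "angular": [0, 0, 0]}, {"xyz": [0, 0.0005, 0.0825], "angular": [0, 0, 0]}, {"xyz": [0, 0.0005, 0.0825], "angular": [0, 0, 0]}])

```text
clock: 41.9
position: [0.4231, -0.1126, 0.0375]
ee_rot: [1.0, 0.015, -0.0, -0.0]
ft_force: [0.8, 0.7, -0.8]
grip_width: 0.197
grasp_force: 97.7
```

Request:
carry_out(motion=[{"xyz": [0.006, 0, 0], "angular": [0, 0, 0]}, {"xyz": [0.014, 0, 0], "angular": [0, 0, 0]}, {"xyz": [0.024, 0, 0], "angular": [0, 0, 0]}, {"xyz": [0.034, 0, 0], "angular": [0, 0, 0]}, {"xyz": [0.044, 0, 0], "angular": [0, 0, 0]}, {"xyz": [0.054, 0, 0], "angular": [0, 0, 0]}, {"xyz": [0.064, 0, 0], "angular": [0, 0, 0]}, {"xyz": [0.072, 0, 0], "angular": [0, 0, 0]}, {"xyz": [0.075, 0, 0], "angular": [0, 0, 0]}, {"xyz": [0.075, 0, 0], "angular": [0, 0, 0]}])

```text
clock: 42.9
position: [0.4985, -0.1103, 0.0377]
ee_rot: [1.0, 0.015, -0.0, -0.0]
ft_force: [-0.6, -0.1, -1.1]
grip_width: 0.192
grasp_force: 97.7
```

Request:
carry_out(motion=[{"xyz": [0.006, 0, 0], "angular": [0, 0, 0]}, {"xyz": [0.014, 0, 0], "angular": [0, 0, 0]}, {"xyz": [0.024, 0, 0], "angular": [0, 0, 0]}, {"xyz": [0.034, 0, 0], "angular": [0, 0, 0]}, {"xyz": [0.044, 0, 0], "angular": [0, 0, 0]}, {"xyz": [0.054, 0, 0], "angular": [0, 0, 0]}, {"xyz": [0.064, 0, 0], "angular": [0, 0, 0]}, {"xyz": [0.071, 0, 0], "angular": [0, 0, 0]}, {"xyz": [0.073, 0, 0], "angular": [0, 0, 0]}, {"xyz": [0.073, 0, 0], "angular": [0, 0, 0]}])

```text
clock: 43.9
position: [0.5713, -0.1081, 0.0377]
ee_rot: [1.0, 0.015, -0.0, -0.0]
ft_force: [-0.6, 0.3, -0.9]
grip_width: 0.192
grasp_force: 97.7
```

Request:
carry_out(motion=[{"xyz": [0, 0, -0.006], "angular": [0, 0, 0]}, {"xyz": [0, 0, -0.011], "angular": [0, 0, 0]}, {"xyz": [0, 0, -0.014], "angular": [0, 0, 0]}, {"xyz": [0, 0, -0.016], "angular": [0, 0, 0]}, {"xyz": [0, 0, -0.018], "angular": [0, 0, 0]}, {"xyz": [0, 0, -0.02], "angular": [0, 0, 0]}, {"xyz": [0, 0, -0.023], "angular": [0, 0, 0]}, {"xyz": [0, 0, -0.027], "angular": [0, 0, 0]}, {"xyz": [0, 0, -0.032], "angular": [0, 0, 0]}, {"xyz": [0, 0, -0.035], "angular": [0, 0, 0]}, {"xyz": [0, 0, -0.035], "angular": [0, 0, 0]}])

```text
clock: 45.0
position: [0.5716, -0.1084, 0.0734]
ee_rot: [1.0, 0.015, 0.0, 0.0]
ft_force: [0.3, 0.7, -1.8]
grip_width: 0.191
grasp_force: 97.7
```

Run:
```python
from h import *
st(); s=snap('side','s20.png'); c=snap('scene','c20.png')
for d in (s,c): print(flowers(d),'raised',flowers(d,.067,(.6,.7,-.15,-.05)))
```

```text
45.0 [ 0.5716 -0.1084  0.0734] [[1.0, 0.03, 0.001], [0.03, -1.0, -0.0], [0.001, 0.0, -1.0]] [ 0.31  0.68 -1.79] 0.19055724222602025 97.68791913986206
[([595.8, -244.1], 53), ([633.8, 98.7], 119), ([628.6, 196.5], 135)] raised []
[([627.9, 195.8], 65), ([632.3, 97.2], 72), ([573.3, -73.5], 48), ([640.2, -94.0], 97)] raised [([649.8, -104.1], 97)]
```

Request:
carry_out(motion=[{"xyz": [0, 0, -0.008], "angular": [0, 0, 0]}, {"xyz": [0, 0, -0.02], "angular": [0, 0, 0]}, {"xyz": [0, 0, -0.033], "angular": [0, 0, 0]}, {"xyz": [0, 0, -0.042], "angular": [0, 0, 0]}, {"xyz": [-0.003, -0.006, -0.045], "angular": [0, 0, 0]}, {"xyz": [-0.008, -0.016, -0.045], "angular": [0, 0, -0.2]}, {"xyz": [-0.014, -0.029, -0.045], "angular": [0, 0, -0.4]}, {"xyz": [-0.02, -0.043, -0.045], "angular": [0, 0, -0.6]}, {"xyz": [-0.026, -0.058, -0.045], "angular": [0, 0, -0.8]}, {"xyz": [-0.032, -0.073, -0.045], "angular": [0, 0, -1]}, {"xyz": [-0.038, -0.088, -0.045], "angular": [0, 0, -1.2]}, {"xyz": [-0.044, -0.103, -0.045], "angular": [0, 0, -1.2]}])

```text
clock: 46.3
position: [0.5235, -0.0053, 0.1178]
ee_rot: [1.0, 0.026, 0.0, 0.0]
ft_force: [0.9, -0.7, -1.7]
grip_width: 0.189
grasp_force: 97.7
```

Request:
carry_out(motion=[{"xyz": [-0.006, -0.015, 0], "angular": [0, 0, 0]}, {"xyz": [-0.013, -0.03, 0], "angular": [0, 0, 0]}, {"xyz": [-0.02, -0.045, 0], "angular": [0, 0, 0]}, {"xyz": [-0.027, -0.06, 0], "angular": [0, 0, 0]}, {"xyz": [-0.033, -0.074, 0], "angular": [0, 0, 0]}, {"xyz": [-0.037, -0.085, 0], "angular": [0, 0, 0]}, {"xyz": [-0.039, -0.091, 0], "angular": [0, 0, 0]}, {"xyz": [-0.04, -0.094, 0], "angular": [0, 0, 0]}, {"xyz": [-0.04, -0.094, 0], "angular": [0, 0, 0]}, {"xyz": [-0.04, -0.094, 0], "angular": [0, 0, 0]}])

```text
clock: 47.3
position: [0.4796, 0.0846, 0.1178]
ee_rot: [1.0, 0.025, 0.0, 0.0]
ft_force: [0.7, -0.8, -1.4]
grip_width: 0.19
grasp_force: 97.6
```

Run:
```python
from h import *
o=st(); move([.480,.0872,.117],3,o); s=snap('side','s21.png'); print(flowers(s))
```

```text
47.3 [0.4796 0.0846 0.1178] [[0.999, 0.051, 0.0], [0.051, -0.999, -0.0], [0.0, 0.0, -1.0]] [ 0.68 -0.8  -1.43] 0.18955879860483016 97.6280128955841
shift [ 0.0006 -0.0026  0.0008]
turn [ 0.01 -0.   -0.1 ]
[([633.8, 98.7], 119), ([628.7, 196.6], 134)]
```

Request:
carry_out(motion=[{"xyz": [0, -0.001, 0.002], "angular": [0, 0, 0]}, {"xyz": [0, -0.0025, 0.01], "angular": [0, 0, 0]}, {"xyz": [0, -0.0025, 0.02], "angular": [0, 0, 0]}, {"xyz": [0, -0.0025, 0.03], "angular": [0, 0, 0]}, {"xyz": [0, -0.0025, 0.04], "angular": [0, 0, 0]}, {"xyz": [0, -0.0025, 0.047], "angular": [0, 0, 0]}, {"xyz": [0, -0.0025, 0.052], "angular": [0, 0, 0]}, {"xyz": [0, -0.0025, 0.056], "angular": [0, 0, 0]}, {"xyz": [0, -0.0025, 0.058], "angular": [0, 0, 0]}, {"xyz": [0, -0.0025, 0.058], "angular": [0, 0, 0]}])

```text
clock: 48.35
position: [0.4792, 0.0876, 0.0597]
ee_rot: [1.0, 0.026, -0.0, 0.0]
ft_force: [-0.3, -0.5, -2.5]
grip_width: 0.191
grasp_force: 97.6
```

Request:
carry_out(motion=[{"xyz": [0, 0, 0.002], "angular": [0, 0, 0]}, {"xyz": [0, 0, 0.004], "angular": [0, 0, 0]}, {"xyz": [0, 0, 0.006], "angular": [0, 0, 0]}, {"xyz": [0, 0, 0.008], "angular": [0, 0, 0]}, {"xyz": [0, 0, 0.011], "angular": [0, 0, 0]}, {"xyz": [0, 0, 0.015], "angular": [0, 0, 0]}, {"xyz": [0, 0, 0.019], "angular": [0, 0, 0]}, {"xyz": [0, 0, 0.021], "angular": [0, 0, 0]}, {"xyz": [0, 0, 0.021], "angular": [0, 0, 0]}])

```text
clock: 49.25
position: [0.4789, 0.0876, 0.0384]
ee_rot: [1.0, 0.026, -0.0, -0.0]
ft_force: [-0.3, -0.1, -1.8]
grip_width: 0.192
grasp_force: 97.6
```

Run:
```python
from h import *
st(); s=snap('side','s22.png'); c=snap('scene','c22.png')
for d in (s,c): print(flowers(d)); pr('',tiles2(d,(.5,.72,.02,.27)))
```

```text
49.25 [0.4789 0.0876 0.0384] [[0.999, 0.052, -0.001], [0.052, -0.999, -0.0], [-0.001, -0.0, -1.0]] [-0.26 -0.09 -1.83] 0.1916832279764378 97.64896631240845
[([634.1, 99.0], 114), ([628.6, 196.4], 133)]
 [627.1 199.4] [57.7 59.3] 5.4
 [557.8  96.9] [58.  61.1] 5.1
 [633.2 100.9] [57.2 61.4] 5.8
[([628.0, 194.2], 57), ([556.7, 92.7], 58), ([632.3, 97.2], 72)]
 [640.5 176.4] [78.2 90.9] 6.3
```

Request:
carry_out(motion=[{"xyz": [-0.005, 0, 0], "angular": [0, 0, 0]}, {"xyz": [-0.014, 0, 0], "angular": [0, 0, 0]}, {"xyz": [-0.026, 0, 0], "angular": [0, 0, 0]}, {"xyz": [-0.038, 0, 0], "angular": [0, 0, 0]}, {"xyz": [-0.05, 0, 0], "angular": [0, 0, 0]}, {"xyz": [-0.062, 0, 0], "angular": [0, 0, 0]}, {"xyz": [-0.072, 0, 0], "angular": [0, 0, 0]}, {"xyz": [-0.079, 0, 0], "angular": [0, 0, 0]}, {"xyz": [-0.08, 0, 0], "angular": [0, 0, 0]}, {"xyz": [-0.08, 0, -0.02], "angular": [0, 0, 0]}, {"xyz": [-0.08, 0, -0.05], "angular": [0, 0, 0]}, {"xyz": [-0.08, 0, -0.08], "angular": [0, 0, 0]}])

```text
clock: 50.55
position: [0.3992, 0.0838, 0.1198]
ee_rot: [1.0, 0.026, -0.0, -0.0]
ft_force: [1.2, -0.9, -2.0]
grip_width: 0.192
grasp_force: 97.6
```

Run:
```python
from h import *
o=st(); s=snap('side','s23.png'); c=snap('scene','c23.png')
for d in (s,c): print(flowers(d)); pr('',tiles2(d,(.5,.72,.02,.27)))
move([.4246,-.008,.12],87,o)
```

```text
50.55 [0.3992 0.0838 0.1198] [[0.999, 0.052, -0.0], [0.052, -0.999, 0.001], [-0.0, -0.001, -1.0]] [ 1.17 -0.92 -2.03] 0.1916632172690028 97.6250159740448
[([633.8, 98.7], 119), ([558.0, 95.5], 107), ([628.7, 196.6], 134)]
 [627.1 199.4] [57.7 59.3] 5.5
 [557.7  98.4] [57.8 58.1] 5.1
 [633.2 100.9] [57.2 61.4] 5.6
[([628.0, 194.2], 57), ([556.7, 92.7], 58), ([632.5, 97.1], 70)]
 [597.2  92.2] [136.2  65. ] 1.9
 [640.1 176.7] [79.2 89.5] 4.7
shift [ 0.0206  0.093  -0.0003]
turn [-5.000e-02 -1.000e-02 -8.402e+01]
```

Request:
carry_out(motion=[{"xyz": [0.002, 0.008, 0], "angular": [0, 0, -7]}, {"xyz": [0.004, 0.017, 0], "angular": [0, 0, -14.5]}, {"xyz": [0.006, 0.026, 0], "angular": [0, 0, -22]}, {"xyz": [0.008, 0.035, 0], "angular": [0, 0, -30]}, {"xyz": [0.01, 0.044, 0], "angular": [0, 0, -38]}, {"xyz": [0.012, 0.053, 0], "angular": [0, 0, -46]}, {"xyz": [0.014, 0.062, 0], "angular": [0, 0, -54]}, {"xyz": [0.016, 0.071, 0], "angular": [0, 0, -62]}, {"xyz": [0.018, 0.08, 0], "angular": [0, 0, -70]}, {"xyz": [0.02, 0.088, 0], "angular": [0, 0, -78]}, {"xyz": [0.0206, 0.093, 0], "angular": [0, 0, -84]}, {"xyz": [0.0206, 0.093, 0], "angular": [0, 0, -84]}])

```text
clock: 51.85
position: [0.4246, -0.0089, 0.1181]
ee_rot: [0.725, 0.688, -0.0, -0.0]
ft_force: [0.2, 1.2, -1.1]
grip_width: 0.193
grasp_force: 97.8
```

Request:
carry_out(motion=[{"xyz": [0, 0, 0.01], "angular": [0, 0, 0]}, {"xyz": [0, 0, 0.025], "angular": [0, 0, 0]}, {"xyz": [0, 0, 0.045], "angular": [0, 0, 0]}, {"xyz": [0, 0, 0.065], "angular": [0, 0, 0]}, {"xyz": [0, 0, 0.08], "angular": [0, 0, 0]}, {"xyz": [0, 0, 0.09], "angular": [0, 0, 0]}, {"xyz": [0, 0, 0.094], "angular": [0, 0, 0]}, {"xyz": [0, 0, 0.096], "angular": [0, 0, 0]}, {"xyz": [0, 0, 0.096], "angular": [0, 0, 0]}, {"xyz": [0, 0, 0.096], "angular": [0, 0, 0]}])

```text
clock: 52.85
position: [0.4251, -0.0083, 0.0233]
ee_rot: [0.726, 0.688, 0.0, 0.0]
ft_force: [-0.2, 1.1, -1.0]
grip_width: 0.191
grasp_force: 97.7
```

Now about 1.5 mm above the mat: lower the rest, release, and rise.

Request:
carry_out(motion=[{"xyz": [0, 0, 0.001], "angular": [0, 0, 0]}, {"xyz": [0, 0, 0.0018], "angular": [0, 0, 0]}, {"xyz": [0, 0, 0.0018], "angular": [0, 0, 0]}])

```text
clock: 53.15
position: [0.4251, -0.0087, 0.0215]
ee_rot: [0.726, 0.688, 0.0, 0.001]
ft_force: [-1.9, -1.0, 5.5]
grip_width: 0.194
grasp_force: 98.9
```

Request:
carry_out(motion=[{"xyz": [0, 0, 0], "angular": [0, 0, 0]}, {"xyz": [0, 0, 0], "angular": [0, 0, 0]}, {"xyz": [0, 0, 0], "angular": [0, 0, 0]}, {"xyz": [0, 0, 0], "angular": [0, 0, 0]}, {"xyz": [0, 0, 0], "angular": [0, 0, 0]}, {"xyz": [0, 0, 0], "angular": [0, 0, 0]}, {"xyz": [0, 0, -0.02], "angular": [0, 0, 0]}, {"xyz": [0, 0, -0.05], "angular": [0, 0, 0]}, {"xyz": [0, 0, -0.08], "angular": [0, 0, 0]}, {"xyz": [0, 0, -0.12], "angular": [0, 0, 0]}, {"xyz": [0, 0, -0.15], "angular": [0, 0, 0]}, {"xyz": [0, 0, -0.15], "angular": [0, 0, 0]}], hand=1)

```text
clock: 54.35
position: [0.4269, -0.0083, 0.1748]
ee_rot: [0.726, 0.688, 0.002, 0.003]
ft_force: [1.0, -0.9, -0.1]
grip_width: 1.0
grasp_force: 0.0
```

Run:
```python
from h import *
o=st(); move([.686,.1525,.17],92.9,o)
```

```text
54.35 [ 0.4269 -0.0083  0.1748] [[0.053, 0.999, 0.006], [0.999, -0.053, -0.002], [-0.001, 0.006, -1.0]] [ 1.   -0.89 -0.08] 1.000042184279206 0.0
shift [0.1743 0.2502 0.0061]
turn [ 0.36  0.1  -5.95]
```

Request:
carry_out(motion=[{"xyz": [0.01, 0.02, 0], "angular": [0, 0, -1]}, {"xyz": [0.035, 0.05, 0], "angular": [0, 0, -2]}, {"xyz": [0.06, 0.085, 0], "angular": [0, 0, -3]}, {"xyz": [0.085, 0.12, 0], "angular": [0, 0, -4]}, {"xyz": [0.11, 0.155, 0], "angular": [0, 0, -5]}, {"xyz": [0.135, 0.19, 0], "angular": [0, 0, -6]}, {"xyz": [0.155, 0.225, 0], "angular": [0, 0, -6]}, {"xyz": [0.1743, 0.2502, 0], "angular": [0, 0, -6]}, {"xyz": [0.1743, 0.2502, 0], "angular": [0, 0, -6]}, {"xyz": [0.1743, 0.2502, 0], "angular": [0, 0, -6]}])

```text
clock: 55.35
position: [0.6833, 0.1532, 0.1694]
ee_rot: [0.688, 0.725, -0.001, -0.001]
ft_force: [-0.9, -0.9, -0.4]
grip_width: 0.999
grasp_force: 0.0
```

Run:
```python
from h import *
o=st(); move([.6855,.1525,.05],92.9,o)
w=snap('wrist','w24.png'); r,g,b=[w['img'][...,i].astype(int) for i in range(3)]
pr('cover hdl',rects(w,(r<135)&(g<.6*r)&(b<.42*r)&(r>40),.099,400,4000,(.62,.75,.1,.21)))
s=snap('side','s24.png'); print(flowers(s))
g=cv2.cvtColor(s['img'],cv2.COLOR_RGB2HSV)
pr('prongs side',rects(s,(g[...,1]<30)&(g[...,2]>170),.007,150,4000,(.39,.47,-.02,.13)))
```

```text
55.35 [0.6833 0.1532 0.1694] [[-0.053, 0.999, -0.002], [0.999, 0.053, 0.0], [0.0, -0.002, -1.0]] [-0.9  -0.89 -0.41] 0.9994519377362471 0.0
shift [-0.0009  0.0024  0.1193]
turn [-0.12 -0.02  0.12]
cover hdl [685.  155.2] [11.9 71.6] 2.8
[([633.8, 98.7], 119), ([558.1, 95.3], 108), ([628.7, 196.8], 137)]
prongs side [416.8  70.2] [75.9 15.3] 85.7
prongs side [446.1  69. ] [77.1 16.7] 85.8
```

Handle is at x=0.685 as expected, and the tiles and spatula are in place. Grip it and slide the cover shut.

Request:
carry_out(motion=[{"xyz": [0, 0.002, 0.03], "angular": [0, 0, 0]}, {"xyz": [0, 0.002, 0.06], "angular": [0, 0, 0]}, {"xyz": [0, 0.002, 0.09], "angular": [0, 0, 0]}, {"xyz": [0, 0.002, 0.11], "angular": [0, 0, 0]}, {"xyz": [0, 0.002, 0.118], "angular": [0, 0, 0]}, {"xyz": [0, 0.002, 0.118], "angular": [0, 0, 0]}])

```text
clock: 56.05
position: [0.6852, 0.1515, 0.0526]
ee_rot: [0.689, 0.725, -0.001, -0.0]
ft_force: [-0.6, 0.6, 0.8]
grip_width: 0.997
grasp_force: 0.0
```

Request:
carry_out(motion=[{"xyz": [0, 0, 0], "angular": [0, 0, 0]}, {"xyz": [0, 0, 0], "angular": [0, 0, 0]}, {"xyz": [0, 0, 0], "angular": [0, 0, 0]}, {"xyz": [0, 0, 0], "angular": [0, 0, 0]}, {"xyz": [0, 0, 0], "angular": [0, 0, 0]}, {"xyz": [0, 0, 0], "angular": [0, 0, 0]}, {"xyz": [0, 0, 0], "angular": [0, 0, 0]}], hand=0, grip_force=30)

```text
clock: 56.75
position: [0.686, 0.1526, 0.0534]
ee_rot: [0.689, 0.725, 0.0, 0.0]
ft_force: [-1.0, -0.7, 4.0]
grip_width: 0.156
grasp_force: 33.1
```

Request:
carry_out(motion=[{"xyz": [0, -0.008, 0], "angular": [0, 0, 0]}, {"xyz": [0, -0.02, 0], "angular": [0, 0, 0]}, {"xyz": [0, -0.034, 0], "angular": [0, 0, 0]}, {"xyz": [0, -0.048, 0], "angular": [0, 0, 0]}, {"xyz": [0, -0.062, 0], "angular": [0, 0, 0]}, {"xyz": [0, -0.076, 0], "angular": [0, 0, 0]}, {"xyz": [0, -0.09, 0], "angular": [0, 0, 0]}, {"xyz": [0, -0.104, 0], "angular": [0, 0, 0]}, {"xyz": [0, -0.118, 0], "angular": [0, 0, 0]}, {"xyz": [0, -0.132, 0], "angular": [0, 0, 0]}, {"xyz": [0, -0.144, 0], "angular": [0, 0, 0]}, {"xyz": [0, -0.15, 0], "angular": [0, 0, 0]}])

```text
clock: 57.95
position: [0.5352, 0.1452, 0.0534]
ee_rot: [0.689, 0.725, 0.0, 0.0]
ft_force: [2.3, 2.6, 3.6]
grip_width: 0.153
grasp_force: 33.0
```

Request:
carry_out(motion=[{"xyz": [0, -0.002, 0], "angular": [0, 0, 0]}, {"xyz": [0, -0.004, 0], "angular": [0, 0, 0]}, {"xyz": [0, -0.006, 0], "angular": [0, 0, 0]}, {"xyz": [0, -0.006, 0], "angular": [0, 0, 0]}])

```text
clock: 58.35
position: [0.5302, 0.145, 0.0533]
ee_rot: [0.689, 0.725, 0.0, -0.0]
ft_force: [-0.5, 2.9, 6.9]
grip_width: 0.155
grasp_force: 33.6
```

Travelled 0.156 m of 0.158; press on to the stop.

Request:
carry_out(motion=[{"xyz": [0, -0.002, 0], "angular": [0, 0, 0]}, {"xyz": [0, -0.003, 0], "angular": [0, 0, 0]}, {"xyz": [0, -0.004, 0], "angular": [0, 0, 0]}, {"xyz": [0, -0.004, 0], "angular": [0, 0, 0]}])

```text
clock: 58.75
position: [0.5284, 0.1449, 0.0534]
ee_rot: [0.689, 0.725, 0.002, 0.001]
ft_force: [11.9, 5.0, -3.9]
grip_width: 0.16
grasp_force: 32.2
```

Request:
carry_out(motion=[{"xyz": [0, 0.002, 0], "angular": [0, 0, 0]}, {"xyz": [0, 0.002, 0], "angular": [0, 0, 0]}, {"xyz": [0, 0.002, 0], "angular": [0, 0, 0]}, {"xyz": [0, 0.002, 0], "angular": [0, 0, 0]}, {"xyz": [0, 0.002, 0], "angular": [0, 0, 0]}, {"xyz": [0, 0.002, -0.02], "angular": [0, 0, 0]}, {"xyz": [0, 0.002, -0.05], "angular": [0, 0, 0]}, {"xyz": [0, 0.002, -0.09], "angular": [0, 0, 0]}, {"xyz": [0, 0.002, -0.13], "angular": [0, 0, 0]}, {"xyz": [0, 0.002, -0.16], "angular": [0, 0, 0]}, {"xyz": [-0.03, 0.002, -0.18], "angular": [0, 0, 0]}, {"xyz": [-0.06, 0.002, -0.18], "angular": [0, 0, 0]}], hand=1)

```text
clock: 59.95
position: [0.5321, 0.0851, 0.2361]
ee_rot: [0.688, 0.726, 0.002, 0.002]
ft_force: [0.9, -0.9, -0.3]
grip_width: 0.997
grasp_force: 0.0
```

Run:
```python
from h import *
st(); w=snap('wrist','w25.png'); s=snap('side','s25.png'); r,g,b=[w['img'][...,i].astype(int) for i in range(3)]
pr('cover hdl',rects(w,(r<135)&(g<.6*r)&(b<.42*r)&(r>40),.099,400,4000,(.48,.6,.08,.21)))
print(flowers(s))
o=np.hstack([cv2.resize(w['img'],(400,300)),cv2.resize(s['img'][150:330,120:360],(400,300))])[:,:,::-1]; cv2.imwrite('pics/m25.png',o)
```

```text
59.95 [0.5321 0.0851 0.2361] [[-0.054, 0.999, 0.005], [0.999, 0.054, 0.0], [0.0, 0.005, -1.0]] [ 0.9  -0.95 -0.27] 0.9972447256391386 0.0
cover hdl [527.3 144.5] [11.4 66.5] 2.7
[([629.9, -190.6], 33)]
```

View pics/m25.png

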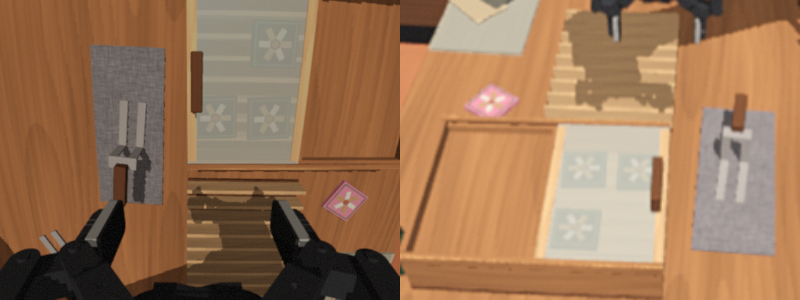

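The cover is shut against its stop (handle at x=0.528, full 0.158 m travel). The three tiles show face up under the acrylic, and the spatula lies flat on the mat, so I'm handing in.

```bash
python3 -c "
from workcell import *
print(hand_in())"
```

```text
the job is handed in; nothing more can be done
None
```

The job is handed in with no verdict returned: all three tiles lie face up on the tray's slats, the cover is shut to its stop, and the spatula is back flat on its mat, as the last pictures show.

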